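# Hang the room microphone on the spring-balanced boom

## Robot

A 6-joint arm with a two-finger parallel gripper is mounted at the origin on the work surface. World frame = base frame: x ahead of the robot, y to its left, z up, the work surface at z = 0. Lengths are in m, angles in rad, forces in N, time in s.
With the tool pointing down it reaches from about 0.375 to 0.9 m from the base axis. Payload 3.1 kg.
Tool frame: the origin (TCP) lies at the very end of the fingers, on their centre line; the grasp point (between the pads) lies 19 mm behind it; z points along the fingers, y is the direction in which the jaws open and shut (so a half turn about z gives the same grasp; the last joint's range is limited). The gripper opens to 87 mm and grips with 3 to 60 N. Pads are 19 mm wide; open, the fingers measure 117 mm over their backs; the gripper's body (75 mm by 190 mm) begins 51 mm behind the grasp point.
Start: joints at [-1.339, 0.527, 1.433, -0, 1.181, -0.178], TCP at [0.25, -0.573, 0.223] pointing down, gripper open.
Joint ranges: [-3.08, 3.08], [-0.75, 2.2], [0.22, 2.44], [-1.43, 4.57], [0, 2.65], [-2.85, 2.85]. Speed limits (rad/s): [2.79, 2.79, 3.14, 3.14, 3.14, 3.14].

## Interface

Orientations are given as a unit quaternion [x, y, z, w].
In Python, from rig import robot, optics gives the robot as it stands.
- The arm moves only by the shell command python3 -m inch 'ROWS' [FORCE]. ROWS is JSON, a list of rows, each an object of numbers: "ax", "ay", "az": the turn, a rotation vector about the tool's x, y, z in rad; "dx", "dy", "dz": the shift along the tool's x, y, z in mm; "gripper": the opening in per cent of the stroke, from 0 (shut) to 100 (fully open). In form: [{"ax": .., "ay": .., "az": .., "dx": .., "dy": .., "dz": .., "gripper": ..}, ...]. A call has 1 to 8 rows; each row shifts and turns the commanded pose from where the row before left it, along the tool's axes as they then stand; what a row does not reach is not made up. A row lasts 1/10 s, in which the tool goes at most 50 mm and 8.59 degrees, less where a joint would pass 70% of its speed; a pose out of reach is approached as far as the arm can. A call with a gripper value outside its range is refused whole. The fingers move at their own pace and stop on an object; FORCE is the grip in N (left out, the last holds). Time passes only in rows, so rows that do not move let the fingers close. It gives the time, the measured TCP pose, the force and the opening at its end, in the units of the state.
- robot.get_obs(): the state, without advancing time (a new reading comes with each control period).
- optics.camera(name): name is "scene" or "top" or "wrist"; returns a dict with "img" (420x560x3 uint8, red, green, blue), "depth" (420x560 float32, m along the optical axis (not along the pixel's ray), 0 where there is no reading), "camera_matrix" (3x3 intrinsics, pixels), "position" and "attitude" of the camera in the world. Camera axes: x right, y up, looking along -z (the intrinsics and any distortion apply to the point x, -y, -z); pixel columns grow to the right and rows downward; lengths in m; the calibration is good to about 2 mm. A picture is of the moment at which its call begins.
- robot.hand_in(): hands the job in, once; it reports no verdict.
The state is a dict: "time": time; "q": joint angles; "joint_velocities": joint speeds; "joint_torque": joint torques, N m; "position": TCP position; "tool_rot": TCP orientation; "ft_force": force on the tool from outside, world axes, zero at the start; "moment": the same for the moment, N m; "grip_width": finger opening in m.
Only numpy, scipy, OpenCV 4.12 (cv2) and the standard library are available. Lean on these libraries where they do the work, as an engineer would, in place of code of your own. Each camera call takes 0.05 s, during which the arm holds its last target.

## Task

Take the microphone out of its slanted wooden cradle by the knurled grip at its upper end and hang it upright in the open fork of the spring-balanced boom, its neck in the slot and its collar lying flat on the prongs behind the upturned tips. The boom sinks under the weight: keep hold and ease it down gently, and let go only once the boom carries the microphone and has come to rest. Leave the audio interface, mug and headphones where they are.

Things in the scene. Friction and masses are not known exactly. Their poses are not given: they have to be found in the camera images.
- mic: The microphone, one rigid round piece 197 mm long, 0.34 to 0.46 kg. Origin: centre of the grille end; z runs along it to the grip end. Barrel 45 mm across from z 0 to 121 mm, steel neck 10 mm from 121 to 151, collar disc 34 mm from 151 to 157, dark knurled grip 26 mm from 157 to 197. It starts in the cradle, z leaning 35 deg from vertical, grip end up; its turn about z does not matter.
- mic_grip (a point): Middle of the microphone's knurled grip, on its axis, 181 mm from its origin and 24 mm above the collar's top; axes as mic. Place to grip.
- mic_collar (a point): Centre of the underside of the microphone's collar, 151 mm from its origin; axes as mic. The free neck below it is 30 mm long. Hung, z points straight up and this point lies within about 12 mm of fork_seat, at its height.
- cradle: Slanted wooden cradle fixed to the table, foot 170 x 110 mm, about 110 mm high: felt V trough with a toe ledge, open to its own +x and up. Origin: under its foot. The microphone lies in the trough, its grip end leaning to the cradle's own -x (robot side) and jutting 93 mm beyond the trough. It comes out along its own axis.
- fork_seat (a point): Seat of the fork at the boom's free end: centre of the slot on the upper face of the prongs, about 285 mm above the table while the boom is empty. x: level, outwards along the boom, post to open mouth; z: up, always (parallel linkage). Steel fork 8 mm thick, 40 mm wide, slot 16 mm wide, closed 10 mm behind the seat, open to +x.
- fork_lip (a point): Top middle between the fork's two upturned lips, 28 mm out from fork_seat (+x) and 8 mm above it; axes as fork_seat. The lips are 5 mm thick; the collar must pass over them, or come down behind them, then lie on the prongs. With the collar 14 mm over the seat the barrel still clears the fork by 8 mm. The hung neck's centre may lie from -5 to +11 mm along x of the seat.
- boom_knuckle (a point): Pin between boom bar and fork head, 85 mm behind fork_seat (-x), 10 mm above it; axes as fork_seat. The head's front plate stands 27 mm out from it, to 12 mm above it. From the pin the bar, 26 mm wide (80 mm over its springs, at the post half), runs 300 mm back at nearly level.
- boom_lift (a joint): Angle of the boom's 300 mm arm, rad: 0 = empty, up against its stop; grows as the fork sinks (300 mm per rad, lower stop 0.55). About 0.5 N on the fork starts it down, then some 13 mm per newton, so the hung microphone settles about 35 to 55 mm lower (0.12 to 0.18 rad). Lightly damped: let go early, it drops and bobs.
- boom_swivel (a joint): Turn of the boom about its post, rad, 0 = along the foot's own +x, positive = counterclockwise from above; -0.22 to 0.22 at the start. Stiff friction (about 0.9 N m) holds it there.
- boom_base: Boom foot: dark flange 104 mm across, fixed to the table, with upright post and shoulder, up to 300 mm high; it carries the whole boom. Origin: centre of the foot's underside. Post axis to fork_seat: about 418 mm.
- interface: Bystander: grey audio interface box 125 x 190 x 48 mm. Origin: centre of its underside.
- mug: Bystander: white mug 80 mm across, 92 mm high. Origin: centre of its underside.
- headphones: Bystander: black headphones lying flat, 200 x 220 x 34 mm. Origin: on the table midway between the ear cups.
There are look-alikes about, which are no part of the job. What is meant by the mic is not green or white, and is the smaller of those in its own colour.

How it is judged:
By the outcome, as a careful person would: the job done as asked, in the order asked, and still so for the second after the job is handed in, with the robot touching nothing.
It also fails if it takes over 48 s, if anything falls off the work surface, if the arm or the gripper's body presses on something with over 40 N, if the wrist force passes 120 N, or if a joint passes its speed limit or range.

## Working session

There is one attempt and no reset: what is moved stays moved. The work goes in short steps, Python scripts to look and compute and a shell command to move; the robot and the scene stay as the last step left them, time stands still between calls to the robot, and variables do not carry over. Pictures are saved under pics/ and viewed, and the job is handed in when it is done.

```bash
ls; mkdir -p pics
python3 - <<'E'
from rig import robot, optics
import cv2,numpy as np
print(robot.get_obs())
for n in ["scene","top","wrist"]:
    c=optics.camera(n); cv2.imwrite(f"pics/{n}0.png",c["img"][:,:,::-1]); np.savez(f"pics/{n}0.npz",**{k:v for k,v in c.items()})
    print(n,{k:v for k,v in c.items() if k not in("img","depth")}, (c["depth"]>0).mean())
E
```

```text
pics
{'time': 0.0, 'q': array([-1.33850800e+00,  5.28444193e-01,  1.43390882e+00,  1.65680196e-05,
        1.18134722e+00, -1.78475540e-01]), 'joint_velocities': array([-8.24347304e-05,  8.08928207e-04,  1.32276273e-04, -6.13142713e-04,
        7.34512156e-04, -4.67750013e-04]), 'joint_torque': array([ 1.30865366e-03, -4.40035486e+01, -1.76595873e+01,  6.33871439e-02,
        5.82957419e-02, -1.81687205e-04]), 'position': array([ 0.24944541, -0.57227761,  0.22158303]), 'tool_rot': array([ 9.78983263e-01,  2.03937882e-01, -2.06926679e-05, -1.05361457e-03]), 'ft_force': array([ 0.06226118, -0.24949519, -0.24250486]), 'moment': array([-0.06275191, -0.01480252, -0.03621401]), 'grip_width': 0.08703139814148587}
scene {'camera_matrix': array([[427.45068831,   0.        , 285.04469996],
       [  0.        , 427.45068831, 214.14785275],
       [  0.        ,   0.        ,   1.        ]]), 'position': array([ 1.07827939, -1.11131792,  1.25425578]), 'attitude': array([0.3956504 , 0.09780117, 0.24237197, 0.88042689])} 0.9959651360544217
top {'camera_matrix': array([[452.20514251,   0.        , 274.67549634],
       [  0.        , 452.20514251, 211.76625972],
       [  0.        ,   0.        ,   1.        ]]), 'position': array([ 0.32981095, -0.08046876,  2.15272869]), 'attitude': array([ 0.03591666, -0.02929782, -0.70267928,  0.7099954 ])} 0.9960416666666667
wrist {'camera_matrix': array([[338.78068468,   0.        , 275.97388847],
       [  0.        , 338.78068468, 203.53241439],
       [  0.        ,   0.        ,   1.        ]]), 'position': array([ 0.32510437, -0.53927916,  0.38580051]), 'attitude': array([-0.12669868,  0.08478581, -0.54160233,  0.82669567])} 0.9957908163265307
```

View pics/scene0.png

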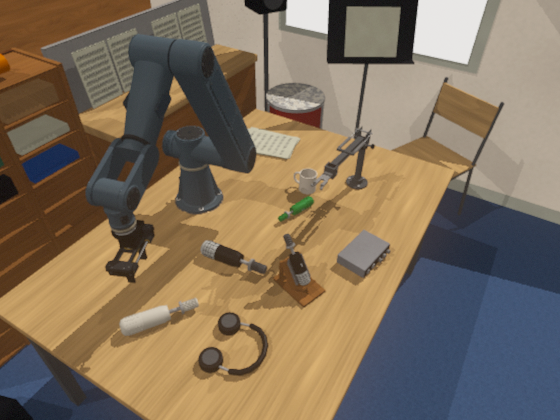

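View pics/top0.png

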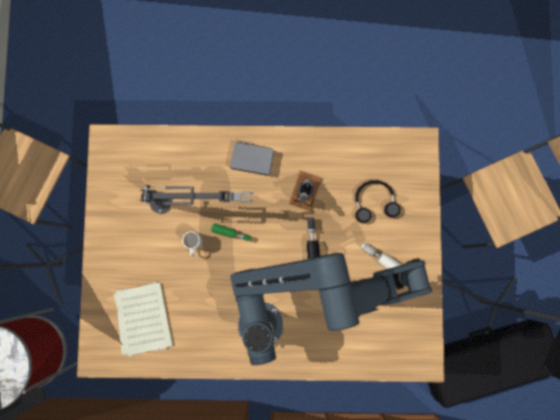

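View pics/wrist0.png

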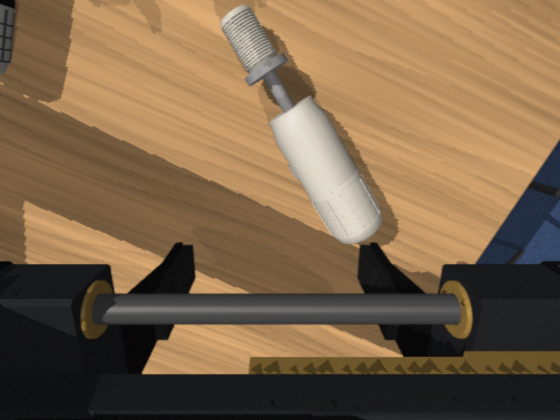

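The scene view shows the black mic in its cradle at about (298,265). A bigger black decoy lies at (235,257), with green and white ones nearby. The boom post is at (358,180) and the fork is towards (325,175). In the top view the cradle is at (305,190) and the fork mouth at (250,197). Next I zoom in and deproject.

```bash
cat > h.py <<'E'
import numpy as np, cv2
from scipy.spatial.transform import Rotation as R
def pts(c):
    K=c["camera_matrix"];d=c["depth"].astype(float);v,u=np.mgrid[0:d.shape[0],0:d.shape[1]]
    P=np.stack([(u-K[0,2])/K[0,0]*d,-(v-K[1,2])/K[1,1]*d,-d],-1)
    return P@R.from_quat(c["attitude"]).as_matrix().T+c["position"]
def ray(c,u,v):
    K=c["camera_matrix"];d=np.array([(u-K[0,2])/K[0,0],-(v-K[1,2])/K[1,1],-1.])
    return np.array(c["position"]),R.from_quat(c["attitude"]).as_matrix()@d
def plane(c,u,v,z):
    o,d=ray(c,u,v);return o+d*(z-o[2])/d[2]
def proj(c,p):
    q=R.from_quat(c["attitude"]).as_matrix().T@(np.asarray(p)-c["position"]);K=c["camera_matrix"]
    return K[0,0]*q[0]/-q[2]+K[0,2],K[1,1]*-q[1]/-q[2]+K[1,2]
def crop(c,u0,u1,v0,v1,s,f):
    cv2.imwrite(f,cv2.resize(c["img"][v0:v1,u0:u1,::-1],None,fx=s,fy=s,interpolation=cv2.INTER_CUBIC))
E
python3 - <<'E'
from h import *
s=np.load("pics/scene0.npz");t=np.load("pics/top0.npz")
crop(s,260,400,120,310,3,"pics/s0c.png");crop(t,130,330,130,260,4,"pics/t0c.png")
P=pts(s);Q=pts(t)
for u,v in [(100,330),(400,200)]: print(P[v,u])
for u,v in [(120,330),(400,350)]: print(Q[v,u])
E
```

```text
[ 1.59047745e-01 -7.15814202e-01 -7.09761228e-04]
[ 0.79568915  0.47277425 -0.00302781]
[-0.03299133  0.65647571  0.0072803 ]
[-1.09240174e-01 -6.47484192e-01 -1.39609817e-04]
```

```bash
echo
```

```text
(no output)
```

View pics/s0c.png

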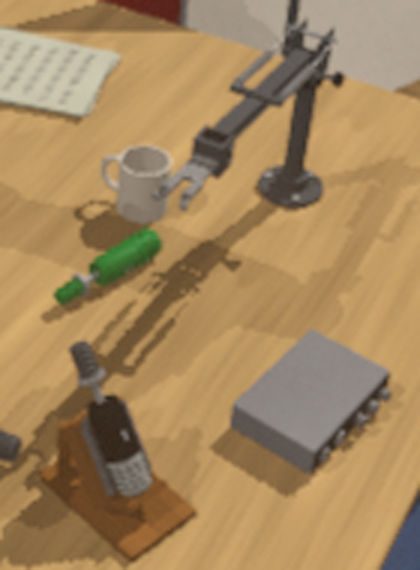

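View pics/t0c.png

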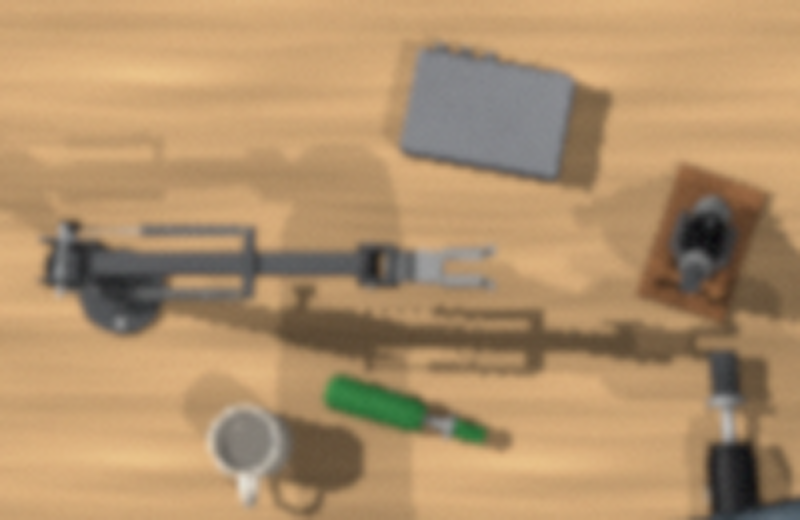

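Run:
```python
from h import *
np.set_printoptions(precision=4,suppress=True)
s=np.load("pics/scene0.npz");t=np.load("pics/top0.npz")
P=pts(s);Q=pts(t)
print("top fork pts")
sel=np.zeros(Q.shape[:2],bool);sel[185:208,215:256]=1
m=sel&(Q[...,2]>.2)
for v,u in np.argwhere(m): 
    if u>=238: print(u,v,Q[v,u],t["img"][v,u])
print("tips",plane(t,252.7,193.2,.293),plane(t,253.,200.7,.293),"slot end",plane(t,241,197,.285))
print("scene fork")
sel=np.zeros(P.shape[:2],bool);sel[165:195,312:335]=1
m=sel&(P[...,2]>.24)
A=P[m];print(len(A),A.min(0),A.max(0))
```

```text
top fork pts
251 191 [0.5879 0.0373 0.2891] [177 151 125]
252 191 [0.5872 0.0328 0.2944] [175 152 129]
253 191 [0.5884 0.0292 0.286 ] [182 157 128]
238 192 [0.5829 0.0911 0.2912] [189 163 135]
239 192 [0.5835 0.0874 0.2867] [188 162 135]
240 192 [0.5841 0.0836 0.2828] [183 161 137]
241 192 [0.5841 0.0793 0.2834] [173 156 137]
242 192 [0.5832 0.0746 0.2903] [169 154 137]
243 192 [0.5829 0.0702 0.2929] [166 151 138]
244 192 [0.5841 0.0668 0.2842] [165 152 137]
245 192 [0.5839 0.0625 0.2856] [166 152 138]
246 192 [0.5846 0.0586 0.281 ] [166 152 139]
247 192 [0.5838 0.054  0.2875] [165 151 138]
248 192 [0.5844 0.0502 0.2828] [162 150 137]
249 192 [0.5839 0.0457 0.2871] [161 150 137]
250 192 [0.584  0.0416 0.2863] [155 142 127]
251 192 [0.585  0.0378 0.2799] [149 135 120]
252 192 [0.5837 0.0331 0.2893] [154 141 128]
253 192 [0.584  0.029  0.2876] [172 153 132]
238 193 [0.5801 0.092  0.2808] [170 159 146]
239 193 [0.5792 0.0872 0.288 ] [166 155 143]
240 193 [0.5797 0.0833 0.2846] [163 155 144]
241 193 [0.5796 0.0791 0.2856] [157 150 142]
242 193 [0.58   0.0751 0.2828] [156 149 141]
243 193
[... 3132 characters left out ...]
5 140 134]
250 200 [0.551  0.0413 0.2823] [130 124 117]
251 200 [0.5503 0.0368 0.2883] [131 122 111]
252 200 [0.5504 0.0326 0.288 ] [148 134 118]
253 200 [0.5504 0.0285 0.2882] [161 138 115]
247 201 [0.5486 0.0549 0.2661] [148 134 120]
248 201 [0.5461 0.0492 0.2873] [148 135 121]
249 201 [0.5476 0.0459 0.2751] [144 131 117]
250 201 [0.5465 0.0411 0.2852] [135 122 108]
251 201 [0.5473 0.0374 0.2781] [135 122 109]
252 201 [0.5463 0.0326 0.2876] [147 134 121]
253 201 [0.5465 0.0286 0.2855] [158 140 120]
245 207 [ 0.3298 -0.0805  2.1527] [140 113  79]
tips [0.5782 0.0299 0.293 ] [0.5469 0.0281 0.293 ] slot end [0.5629 0.0788 0.285 ]
scene fork
262 [ 0.5499 -1.1113  0.258 ] [1.0783 0.1544 1.2543]
```

Run:
```python
from h import *
np.set_printoptions(precision=4,suppress=True)
s=np.load("pics/scene0.npz");t=np.load("pics/top0.npz")
P=pts(s);Q=pts(t)
# boom bar axis from top: points z>.2
sel=np.zeros(Q.shape[:2],bool);sel[185:210,196:220]=1
A=Q[sel&(Q[...,2]>.2)&(Q[...,2]<.4)]
d=cv2.fitLine(A[:,:2].astype(np.float32),cv2.DIST_HUBER,0,.001,.001).ravel();print("bar",d,len(A))
# foot of cradle, top view brown
hsv=cv2.cvtColor(t["img"],cv2.COLOR_RGB2HSV)
print(hsv[180:184,303:306].tolist(), hsv[150,320])
h=t["img"].astype(int)
m=((h[...,0]-h[...,2])>25)&(h[...,0]<145);m[:165]=0;m[212:]=0;m[:,:285]=0;m[:,325:]=0
m=cv2.morphologyEx(m.astype(np.uint8),cv2.MORPH_OPEN,np.ones((2,2)))
# use height: cloud around cradle
def show(C,box,zmin):
    u0,u1,v0,v1=box;B=C[v0:v1,u0:u1].reshape(-1,3);return B[(B[:,2]>zmin)&(B[:,2]<.5)]
B=show(Q,(285,326,165,214),.012);r=cv2.minAreaRect((B[:,:2]*1000).astype(np.float32));print("cradle rect",r,cv2.boxPoints(r))
B=show(Q,(285,326,165,214),.15);print("grip top cloud",len(B),B.mean(0),B.max(0))
B=show(P,(270,320,225,300),.05)
yaw=np.deg2rad(-19)
for y in (-15,-17,-19,-21,-23):
    y=np.deg2rad(y);z=np.array([-np.sin(.6109)*np.cos(y),-np.sin(.6109)*np.sin(y),np.cos(.6109)])
    C=np.vstack([show(P,(270,320,225,300),.10)]);C=C[np.abs(C[:,:2]-[.57,-.07]).max(1)<.12]
    print(y,len(C),C.min(0),C.max(0)); 
for z0 in np.arange(.06,.25,.015):
    k=C[(C[:,2]>z0)&(C[:,2]<z0+.015)]; print(z0,len(k),k.mean(0) if len(k) else '')
```

```text
bar [0.0072 1.     0.5681 0.2153] 172
[[[12, 114, 116], [11, 73, 119], [12, 38, 122]], [[12, 84, 112], [12, 38, 114], [17, 15, 118]], [[10, 57, 103], [12, 25, 102], [15, 5, 97]], [[14, 41, 81], [10, 10, 74], [60, 4, 68]]] [ 16 109 217]
cradle rect ((639.1319580078125, -199.1309051513672), (214.21144104003906, 195.24424743652344), 5.989964008331299) [[ 522.4238 -113.2187]
 [ 542.7983 -307.397 ]
 [ 755.8401 -285.0431]
 [ 735.4656  -90.8648]]
grip top cloud 76 [ 0.5825 -0.1851  0.1862] [ 0.6227 -0.1663  0.2202]
-0.2617993877991494 67 [ 0.5532 -0.1899  0.1019] [ 0.6382 -0.1604  0.2118]
-0.29670597283903605 67 [ 0.5532 -0.1899  0.1019] [ 0.6382 -0.1604  0.2118]
-0.33161255787892263 67 [ 0.5532 -0.1899  0.1019] [ 0.6382 -0.1604  0.2118]
-0.3665191429188092 67 [ 0.5532 -0.1899  0.1019] [ 0.6382 -0.1604  0.2118]
-0.4014257279586958 67 [ 0.5532 -0.1899  0.1019] [ 0.6382 -0.1604  0.2118]
0.06 0 
0.075 0 
0.09 3 [ 0.5979 -0.1824  0.1029]
0.105 7 [ 0.622  -0.1738  0.1112]
0.12 7 [ 0.624  -0.1722  0.1237]
0.135 13 [ 0.6153 -0.1861  0.1424]
0.15 0 
0.16499999999999998 5 [ 0.5972 -0.1834  0.1768]
0.18 11 [ 0.5846 -0.1852  0.1895]
0.195 17 [ 0.5741 -0.1843  0.2026]
0.21 4 [ 0.573  -0.1834  0.2108]
0.22499999999999998 0 
0.24 0
```

Run:
```python
from h import *
np.set_printoptions(precision=4,suppress=True)
w=np.load("pics/wrist0.npz")
from rig import robot
o=robot.get_obs();T=R.from_quat(o["tool_rot"]).as_matrix();print(T)
print("cam in tool",T.T@(w["position"]-o["position"]));print(T.T@R.from_quat(w["attitude"]).as_matrix())
# candidate TCP & tool-down orientation
C=T.T@(w["position"]-o["position"]);RC=T.T@R.from_quat(w["attitude"]).as_matrix()
def cam(p,Rt): return dict(position=p+Rt@C,attitude=R.from_matrix(Rt@RC).as_quat(),camera_matrix=w["camera_matrix"])
for p in [(.45,-.15,.4),(.45,-.08,.42),(.42,-.1,.45)]:
  for yaw in (0,90,-90,180):
    Rt=R.from_euler('z',yaw,degrees=True).as_matrix()@np.diag([1,-1,-1.])
    c=cam(np.array(p),Rt);print(p,yaw,[np.round(proj(c,q)) for q in [(.575,-.183,.19),(.64,-.2,.1),(.566,.07,.285),(.566,.0,.29),(.566,.16,.29)]])
```

```text
[[ 0.9168  0.3994 -0.0004]
 [ 0.3994 -0.9168  0.0017]
 [ 0.0003 -0.0017 -1.    ]]
cam in tool [ 0.0826 -0.0005 -0.164 ]
[[-0.0004  0.9534  0.3016]
 [ 1.      0.      0.0013]
 [ 0.0013  0.3016 -0.9534]]
(0.45, -0.15, 0.4) 0 [array([309.,  53.]), array([318.,   3.]), array([-14.,  50.]), array([75., 49.]), array([-140.,   49.])]
(0.45, -0.15, 0.4) 90 [array([385., 201.]), array([410., 194.]), array([ 452., -121.]), array([440.,  -3.]), array([ 481., -323.])]
(0.45, -0.15, 0.4) -90 [array([163., 144.]), array([135., 122.]), array([167., 397.]), array([158., 346.]), array([173., 464.])]
(0.45, -0.15, 0.4) 180 [array([250., 272.]), array([244., 281.]), array([506., 313.]), array([435., 316.]), array([604., 316.])]
(0.45, -0.08, 0.42) 0 [array([373.,  55.]), array([372.,   7.]), array([92., 53.]), array([177.,  53.]), array([-24.,  53.])]
(0.45, -0.08, 0.42) 90 [array([375., 249.]), array([400., 234.]), array([426.,   6.]), array([417., 100.]), array([ 446., -144.])]
(0.45, -0.08, 0.42) -90 [array([162.,  77.]), array([134.,  67.]), array([166., 329.]), array([158., 272.]), array([173., 400.])]
(0.45, -0.08, 0.42) 180 [array([197., 265.]), array([202., 275.]), array([424., 301.]), array([357., 304.]), array([516., 304.])]
(0.42, -0.1, 0.45) 0 [array([350.,  29.]), array([352., -13.]), array([82., 20.]), array([160.,  19.]), array([-27.,  19.])]
(0.42, -0.1, 0.45) 90 [array([392., 226.]), array([414., 215.]), array([449., -12.]), array([440.,  76.]), array([ 471., -151.])]
(0.42, -0.1, 0.45) -90 [array([147.,  96.]), array([123.,  84.]), array([150., 327.]), array([141., 275.]), array([157., 392.])]
(0.42, -0.1, 0.45) 180 [array([218., 274.]), array([218., 281.]), array([427., 309.]), array([367., 311.]), array([510., 311.])]
```

```bash
python3 -m inch '[{"dx":32,"dy":-31,"dz":-20},{"dx":32,"dy":-31,"dz":-20},{"dx":32,"dy":-31,"dz":-20},{"dx":32,"dy":-31,"dz":-20},{"dx":32,"dy":-31,"dz":-20},{"dx":32,"dy":-31,"dz":-20},{"dx":32,"dy":-31,"dz":-20},{"dx":32,"dy":-31,"dz":-20}]'
python3 -m inch '[{"az":-0.145},{"az":-0.145},{"az":-0.145},{"az":-0.145},{"az":-0.145},{"az":-0.145},{"az":-0.145},{"az":-0.145}]'
```

```text
invalid input
invalid input
```

```bash
python3 -m inch '[{"ax":0,"ay":0,"az":0,"dx":32,"dy":-31,"dz":-20,"gripper":100},{"ax":0,"ay":0,"az":0,"dx":32,"dy":-31,"dz":-20,"gripper":100},{"ax":0,"ay":0,"az":0,"dx":32,"dy":-31,"dz":-20,"gripper":100},{"ax":0,"ay":0,"az":0,"dx":32,"dy":-31,"dz":-20,"gripper":100},{"ax":0,"ay":0,"az":0,"dx":32,"dy":-31,"dz":-20,"gripper":100},{"ax":0,"ay":0,"az":0,"dx":32,"dy":-31,"dz":-20,"gripper":100},{"ax":0,"ay":0,"az":0,"dx":32,"dy":-31,"dz":-20,"gripper":100},{"ax":0,"ay":0,"az":0,"dx":32,"dy":-31,"dz":-20,"gripper":100}]'
```

```text
time: 0.95
position: [0.3854, -0.2414, 0.3832]
tool_rot: [0.979, 0.204, 0.0, -0.0]
ft_force: [0.4, -1.2, 0.3]
grip_width: 0.0871
```

```bash
python3 -m inch '[{"ax":0,"ay":0,"az":-0.145,"dx":0,"dy":0,"dz":0,"gripper":100},{"ax":0,"ay":0,"az":-0.145,"dx":0,"dy":0,"dz":0,"gripper":100},{"ax":0,"ay":0,"az":-0.145,"dx":0,"dy":0,"dz":0,"gripper":100},{"ax":0,"ay":0,"az":-0.145,"dx":0,"dy":0,"dz":0,"gripper":100},{"ax":0,"ay":0,"az":-0.145,"dx":0,"dy":0,"dz":0,"gripper":100},{"ax":0,"ay":0,"az":-0.145,"dx":0,"dy":0,"dz":0,"gripper":100},{"ax":0,"ay":0,"az":-0.145,"dx":0,"dy":0,"dz":0,"gripper":100},{"ax":0,"ay":0,"az":-0.145,"dx":0,"dy":0,"dz":0,"gripper":100}]'
python3 -m inch '[{"ax":0,"ay":0,"az":0,"dx":45,"dy":16,"dz":-7,"gripper":100},{"ax":0,"ay":0,"az":0,"dx":45,"dy":16,"dz":-7,"gripper":100},{"ax":0,"ay":0,"az":0,"dx":45,"dy":16,"dz":-7,"gripper":100},{"ax":0,"ay":0,"az":0,"dx":45,"dy":16,"dz":-7,"gripper":100},{"ax":0,"ay":0,"az":0,"dx":45,"dy":16,"dz":-7,"gripper":100},{"ax":0,"ay":0,"az":0,"dx":45,"dy":16,"dz":-7,"gripper":100},{"ax":0,"ay":0,"az":0,"dx":0,"dy":0,"dz":0,"gripper":100}]'
python3 - <<'E'
from h import *
from rig import robot,optics
o=robot.get_obs();print(o["position"],o["q"],o["joint_velocities"])
c=optics.camera("wrist");np.savez("pics/w1.npz",**c);cv2.imwrite("pics/w1.png",c["img"][:,:,::-1]);print(proj(c,(.566,.07,.285)))
E
```

```text
time: 1.75
position: [0.385, -0.2431, 0.3823]
tool_rot: [0.705, 0.709, 0.0, -0.0]
ft_force: [0.3, 0.1, 0.6]
grip_width: 0.087
time: 2.45
position: [0.4824, 0.0317, 0.4253]
tool_rot: [0.704, 0.71, 0.002, 0.0]
ft_force: [0.6, -1.1, 0.2]
grip_width: 0.0874
[0.48241587 0.03173061 0.42527024] [-0.16773698  0.13929852  1.46143592  0.0027033   1.53890785 -0.17582243] [-0.08758223 -0.00758862  0.0455794  -0.08106501 -0.00185084 -0.06370865]
(np.float64(370.0504609067451), np.float64(150.53935425050426))
```

View pics/w1.png

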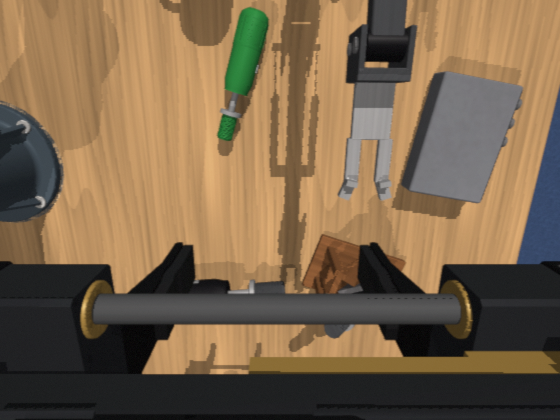

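Wrist view shows the fork: slot closed end near (370,138) and lips near (348,190) and (384,190). Zooming in.

Run:
```python
from h import *
np.set_printoptions(precision=4,suppress=True)
c=np.load("pics/w1.npz");crop(c,330,420,20,205,3.2,"pics/w1c.png")
P=pts(c)
for v in range(60,205,6):
    r=P[v,335:410];k=(r[:,2]>.24)&(r[:,2]<.36);u=np.arange(335,410)[k]
    if len(u): 
        q=r[k];print(v,u.min(),u.max(),"xmid %.4f w %.4f y %.4f z med %.4f"%((q[:,0].min()+q[:,0].max())/2,np.ptp(q[:,0]),np.median(q[:,1]),np.median(q[:,2])),len(u))
```

```text
60 347 409 xmid 0.5632 w 0.0397 y 0.1437 z med 0.3013 62
66 346 409 xmid 0.5635 w 0.0400 y 0.1399 z med 0.2935 41
72 346 409 xmid 0.5637 w 0.0408 y 0.1343 z med 0.3090 64
78 345 409 xmid 0.5639 w 0.0412 y 0.1300 z med 0.3088 65
84 354 394 xmid 0.5640 w 0.0327 y 0.1263 z med 0.2870 41
90 353 394 xmid 0.5645 w 0.0336 y 0.1215 z med 0.2871 41
96 353 393 xmid 0.5640 w 0.0332 y 0.1167 z med 0.2870 40
102 352 392 xmid 0.5639 w 0.0335 y 0.1118 z med 0.2869 41
108 352 392 xmid 0.5642 w 0.0337 y 0.1068 z med 0.2868 41
114 351 391 xmid 0.5641 w 0.0338 y 0.1018 z med 0.2866 41
120 351 390 xmid 0.5640 w 0.0332 y 0.0968 z med 0.2869 40
126 350 390 xmid 0.5643 w 0.0336 y 0.0917 z med 0.2866 40
132 350 389 xmid 0.5640 w 0.0332 y 0.0866 z med 0.2870 40
138 346 389 xmid 0.5638 w 0.0387 y 0.0813 z med 0.2867 44
144 346 391 xmid 0.5640 w 0.0392 y 0.0760 z med 0.2867 31
150 345 390 xmid 0.5637 w 0.0391 y 0.0707 z med 0.2866 29
156 345 390 xmid 0.5642 w 0.0395 y 0.0653 z med 0.2866 31
162 344 389 xmid 0.5638 w 0.0392 y 0.0600 z med 0.2867 30
168 344 388 xmid 0.5638 w 0.0391 y 0.0544 z med 0.2868 28
174 343 388 xmid 0.5640 w 0.0398 y 0.0489 z med 0.2866 31
180 343 389 xmid 0.5635 w 0.0391 y 0.0437 z med 0.2881 31
186 341 390 xmid 0.5635 w 0.0410 y 0.0395 z med 0.2940 32
192 338 389 xmid 0.5634 w 0.0461 y 0.0318 z med 0.2869 27
198 343 387 xmid 0.5646 w 0.0407 y 0.0261 z med 0.2870 16
```

View pics/w1c.png

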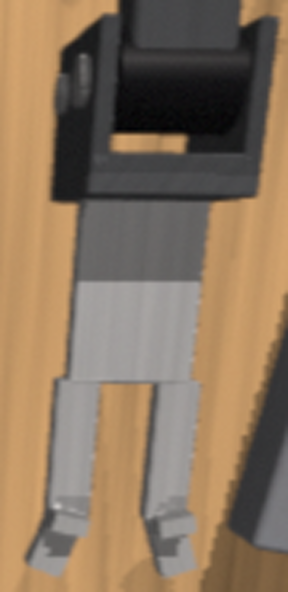

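Fork measured: seat ≈ (0.564, 0.070, 0.287), mouth to −y, fork roll/yaw ≈ 0. Next I look at the mic.

```bash
python3 -m inch '[{"ax":0,"ay":0,"az":0,"dx":-46,"dy":8,"dz":0,"gripper":100},{"ax":0,"ay":0,"az":0,"dx":-46,"dy":8,"dz":0,"gripper":100},{"ax":0,"ay":0,"az":0,"dx":-46,"dy":8,"dz":0,"gripper":100},{"ax":0,"ay":0,"az":0,"dx":-46,"dy":8,"dz":0,"gripper":100},{"ax":0,"ay":0,"az":0,"dx":-46,"dy":8,"dz":0,"gripper":100},{"ax":0,"ay":0,"az":0,"dx":0,"dy":0,"dz":0,"gripper":100},{"ax":0,"ay":0,"az":0,"dx":0,"dy":0,"dz":0,"gripper":100}]'
python3 - <<'E'
from h import *
from rig import robot,optics
c=optics.camera("wrist");np.savez("pics/w2.npz",**c);cv2.imwrite("pics/w2.png",c["img"][:,:,::-1]);print(proj(c,(.575,-.183,.19)))
o=robot.get_obs();print(o["position"],o["q"],np.abs(o["joint_velocities"]).max())
E
```

```text
time: 3.2
position: [0.5201, -0.2053, 0.4235]
tool_rot: [0.709, 0.706, -0.0, -0.001]
ft_force: [0.1, -0.5, -0.1]
grip_width: 0.0874
(np.float64(324.03889058988744), np.float64(151.37908431311845))
[ 0.52013156 -0.20399265  0.42382215] [-5.73903071e-01  2.68378340e-01  1.29672333e+00  2.48867952e-04
  1.57881999e+00 -5.71627829e-01] 0.035543804389203536
```

View pics/w2.png

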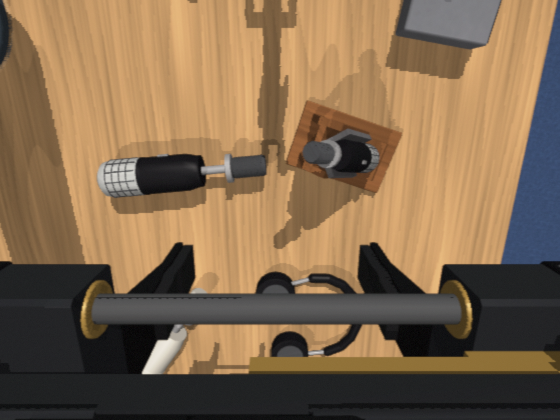

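Wrist view: mic grip end at about (318,152), barrel to (370,155), cradle foot corners at about (308,101), (402,131), (378,193) and (288,163).

Run:
```python
from h import *
np.set_printoptions(precision=4,suppress=True)
c=np.load("pics/w2.npz");crop(c,280,410,95,200,5,"pics/w2c.png")
P=pts(c)
z=P[95:200,280:410,2]
import collections
print(np.histogram(z,bins=np.arange(-.005,.235,.01)))
B=P[95:200,280:410].reshape(-1,3)
F=B[(B[:,2]>.008)&(B[:,2]<.03)&(B[:,0]<.78)];r=cv2.minAreaRect((F[:,:2]*1000).astype(np.float32));print(r,cv2.boxPoints(r))
G=B[B[:,2]>.16];print(len(G))
for z0 in np.arange(.155,.215,.006):
    k=G[(G[:,2]>z0)&(G[:,2]<z0+.006)]
    if len(k): print(z0,len(k),k.mean(0),k.min(0),k.max(0))
```

```text
(array([7020, 2443,  348,   13,   46,  214,  173,  119,  161,  181,  270,
        488,  424,  233,  183,  393,   36,   42,  213,   87,  159,  353,
          3]), array([-0.005,  0.005,  0.015,  0.025,  0.035,  0.045,  0.055,  0.065,
        0.075,  0.085,  0.095,  0.105,  0.115,  0.125,  0.135,  0.145,
        0.155,  0.165,  0.175,  0.185,  0.195,  0.205,  0.215,  0.225]))
((630.5653686523438, -204.9720458984375), (110.07071685791016, 170.01925659179688), 71.61859893798828) [[ 532.5381 -230.3924]
 [ 693.8828 -284.0064]
 [ 728.5926 -179.5517]
 [ 567.248  -125.9377]]
905
0.167 19 [ 0.5777 -0.1747  0.1713] [ 0.5705 -0.2012  0.1688] [ 0.5842 -0.1719  0.1729]
0.17300000000000001 72 [ 0.5821 -0.1865  0.1764] [ 0.5692 -0.2042  0.1731] [ 0.5957 -0.1718  0.179 ]
0.17900000000000002 164 [ 0.5886 -0.1898  0.182 ] [ 0.5781 -0.2036  0.1791] [ 0.5958 -0.1743  0.1849]
0.18500000000000003 56 [ 0.5823 -0.1866  0.1881] [ 0.5712 -0.1977  0.1852] [ 0.5912 -0.1722  0.191 ]
0.19100000000000003 56 [ 0.5787 -0.1848  0.1942] [ 0.5712 -0.1961  0.1913] [ 0.5832 -0.1726  0.197 ]
0.19700000000000004 71 [ 0.5688 -0.1819  0.2007] [ 0.5482 -0.1952  0.1973] [ 0.5787 -0.1693  0.203 ]
0.20300000000000004 219 [ 0.5591 -0.1804  0.2062] [ 0.5482 -0.1938  0.203 ] [ 0.5756 -0.169   0.209 ]
0.20900000000000005 197 [ 0.5632 -0.1824  0.2114] [ 0.5524 -0.193   0.209 ] [ 0.5713 -0.1706  0.2148]
```

View pics/w2c.png

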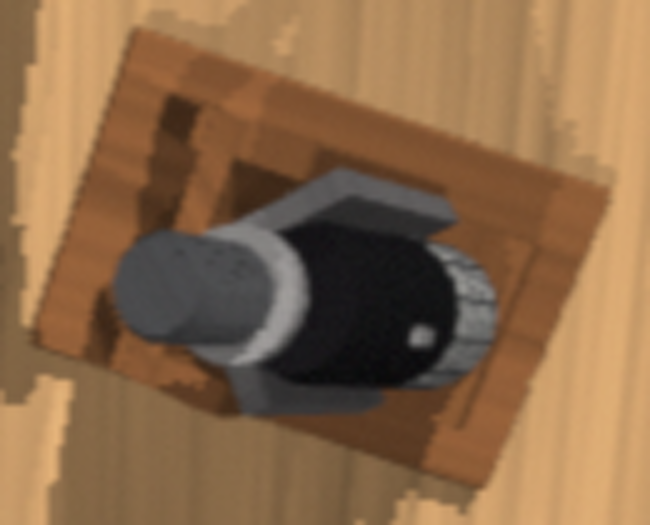

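```bash
cat > mic.py <<'E'
from h import *
y=np.deg2rad(-18.4);th=np.deg2rad(35)
zm=np.array([-np.sin(th)*np.cos(y),-np.sin(th)*np.sin(y),np.cos(th)])
E
python3 - <<'E'
from mic import *
from scipy.optimize import least_squares
np.set_printoptions(precision=4,suppress=True)
c=np.load("pics/w2.npz");P=pts(c)
B=P[95:200,280:410].reshape(-1,3);G=B[B[:,2]>.165]
s=G@zm
h,e=np.histogram(s,bins=np.arange(s.min(),s.max()+.002,.002));print(list(zip(e.round(3),h)))
top=np.sort(s)[-250:].mean() if 0 else None
smax=e[np.argmax(h*(e[:-1]>s.max()-.012))]
E_=G[(s>smax-.001)&(s<smax+.004)];S=np.median(E_@zm)
# in-plane coords
a=np.cross([0,0,1],zm);a/=np.linalg.norm(a);b=np.cross(zm,a)
q=np.c_[E_@a,E_@b];ctr,r=cv2.minEnclosingCircle((q*1000).astype(np.float32));print("disc",ctr,r,len(q),S)
end=a*ctr[0]/1000+b*ctr[1]/1000+zm*S
# side fit: points grip (s from S-.038 to S-.003), radius 13
k=G[(s<S-.004)&(s>S-.038)];qq=np.c_[k@a,k@b]
f=least_squares(lambda p:np.hypot(*(qq-p).T)-.013,[ctr[0]/1000,ctr[1]/1000],loss="soft_l1",f_scale=.001);print("side",f.x,np.std(f.fun))
k2=B[(B@zm<S-.085)&(B@zm>S-.14)&(B[:,2]>.06)];q2=np.c_[k2@a,k2@b];
g=least_squares(lambda p:np.hypot(*(q2-p).T)-.0225,f.x,loss="soft_l1",f_scale=.001);print("barrel",g.x,len(q2))
end2=a*f.x[0]+b*f.x[1]+zm*S
print("end",end,end2,"grip mid",end-.016*zm,end2-.016*zm, "zm",zm)
E
```

```text
[(np.float64(-0.212), np.int64(13)), (np.float64(-0.21), np.int64(19)), (np.float64(-0.208), np.int64(49)), (np.float64(-0.206), np.int64(160)), (np.float64(-0.204), np.int64(8)), (np.float64(-0.202), np.int64(10)), (np.float64(-0.2), np.int64(13)), (np.float64(-0.198), np.int64(17)), (np.float64(-0.196), np.int64(13)), (np.float64(-0.194), np.int64(17)), (np.float64(-0.192), np.int64(13)), (np.float64(-0.19), np.int64(16)), (np.float64(-0.188), np.int64(20)), (np.float64(-0.186), np.int64(10)), (np.float64(-0.184), np.int64(16)), (np.float64(-0.182), np.int64(17)), (np.float64(-0.18), np.int64(13)), (np.float64(-0.178), np.int64(20)), (np.float64(-0.176), np.int64(14)), (np.float64(-0.174), np.int64(18)), (np.float64(-0.172), np.int64(20)), (np.float64(-0.17), np.int64(38)), (np.float64(-0.168), np.int64(88)), (np.float64(-0.166), np.int64(226)), (np.float64(-0.164), np.int64(9)), (np.float64(-0.162), np.int64(0)), (np.float64(-0.16), np.int64(0)), (np.float64(-0.158), np.int64(0)), (np.float64(-0.156), np.int64(0)), (np.float64(-0.154), np.int64(0)), (np.float64(-0.152), np.int64(0
[... 5213 characters left out ...]
(np.float64(0.154), np.int64(0)), (np.float64(0.156), np.int64(0)), (np.float64(0.158), np.int64(0)), (np.float64(0.16), np.int64(0)), (np.float64(0.162), np.int64(0)), (np.float64(0.164), np.int64(0)), (np.float64(0.166), np.int64(0)), (np.float64(0.168), np.int64(0)), (np.float64(0.17), np.int64(0)), (np.float64(0.172), np.int64(0)), (np.float64(0.174), np.int64(0)), (np.float64(0.176), np.int64(48))]
disc (-48.23709487915039, 772.699951171875) 9.999999747378752e-05 48 0.17636728700195875
side [-0.0482  0.7727] nan
barrel [-0.0482  0.7727] 0
end [ 0.5198 -0.1221  0.5877] [ 0.5198 -0.1221  0.5877] grip mid [ 0.5285 -0.125   0.5746] [ 0.5285 -0.125   0.5746] zm [-0.5443  0.181   0.8192]
  ret = _var(a, axis=axis, dtype=dtype, out=out, ddof=ddof,
  arrmean = um.true_divide(arrmean, div, out=arrmean,
  ret = ret.dtype.type(ret / rcount)
```

Run:
```python
from mic import *
from scipy.optimize import least_squares
np.set_printoptions(precision=4,suppress=True)
c=np.load("pics/w2.npz");P=pts(c)
B=P[95:200,280:410].reshape(-1,3);B=B[B[:,2]<.3];s=B@zm
a=np.cross([0,0,1],zm);a/=np.linalg.norm(a);b=np.cross(zm,a)
E_=B[(s>-.1665)];S=np.median(E_@zm)
q=np.c_[E_@a,E_@b];ctr,r=cv2.minEnclosingCircle((q*1000).astype(np.float32));print("disc",ctr,r,len(q),S)
nrm=np.linalg.svd(E_-E_.mean(0))[2][2];print("normal",nrm)
def fit(lo,hi,rad):
    k=B[(s>lo)&(s<hi)&(B[:,2]>.08)];qq=np.c_[k@a,k@b]
    f=least_squares(lambda p:np.hypot(*(qq-p).T)-rad,[ctr[0]/1000,ctr[1]/1000],loss="soft_l1",f_scale=.001);print(f.x,len(k),np.median(np.abs(f.fun)));return f.x
x=fit(S-.036,S-.004,.013);fit(S-.14,S-.085,.0225);fit(S-.045,S-.041,.017)
end=a*x[0]+b*x[1]+zm*S;print("end",end,"gripmid",end-.016*zm)
# tool target
m=end-.016*zm
from rig import robot
o=robot.get_obs();Rt=R.from_quat(o["tool_rot"])
tz=-zm
x0=np.array([0,1,0.]);tx=x0-tz*(x0@tz);tx/=np.linalg.norm(tx)
# tool x horizontal perpendicular to lean plane
tx=np.cross(zm,[0,0,1]);tx/=np.linalg.norm(tx); tx*=np.sign(tx[1]);ty=np.cross(tz,tx)
Tg=np.c_[tx,ty,tz];print(Tg)
rv=(Rt.inv()*R.from_matrix(Tg));print("rel rotvec",rv.as_rotvec(), "az first then ax:",rv.as_euler('ZXY'))
tcp=m+tz*.019;print("tcp goal",tcp,"pre(100 back)",tcp-tz*.1)
print(o["position"],Rt.as_matrix())
print("shift in current tool to pre:",1000*Rt.inv().apply(tcp-tz*.1-o["position"]))
```

```text
disc (-4.185538291931152, 600.185791015625) 11.840185165405273 284 -0.16522877461344654
normal [ 0.5331 -0.1833 -0.826 ]
[-0.0043  0.5984] 254 0.00020228844619750354
[-0.0079  0.5885] 1641 0.00996221376992263
[-0.0038  0.5987] 55 0.0004874852501609503
end [ 0.5564 -0.1806  0.2079] gripmid [ 0.5651 -0.1835  0.1948]
[[ 0.3156  0.7773  0.5443]
 [ 0.9489 -0.2586 -0.181 ]
 [-0.      0.5736 -0.8192]]
rel rotvec [-0.6077 -0.0985  0.3085] az first then ax: [ 0.3183 -0.6131 -0.001 ]
tcp goal [ 0.5755 -0.1869  0.1792] pre(100 back) [ 0.5211 -0.1688  0.2612]
[ 0.5201 -0.204   0.4238] [[ 0.0023  1.     -0.0018]
 [ 1.     -0.0023  0.0015]
 [ 0.0015 -0.0018 -1.    ]]
shift in current tool to pre: [ 34.9427   1.1429 162.7216]
```

```bash
python3 -m inch '[{"ax":0,"ay":0,"az":0.106,"dx":0,"dy":0,"dz":0,"gripper":100},{"ax":0,"ay":0,"az":0.106,"dx":0,"dy":0,"dz":0,"gripper":100},{"ax":0,"ay":0,"az":0.106,"dx":0,"dy":0,"dz":0,"gripper":100},{"ax":-0.1226,"ay":0,"az":0,"dx":0,"dy":0,"dz":0,"gripper":100},{"ax":-0.1226,"ay":0,"az":0,"dx":0,"dy":0,"dz":0,"gripper":100},{"ax":-0.1226,"ay":0,"az":0,"dx":0,"dy":0,"dz":0,"gripper":100},{"ax":-0.1226,"ay":0,"az":0,"dx":0,"dy":0,"dz":0,"gripper":100},{"ax":-0.1226,"ay":0,"az":0,"dx":0,"dy":0,"dz":0,"gripper":100}]'
python3 -m inch '[{"ax":0,"ay":0,"az":0,"dx":8.5,"dy":-25,"dz":32,"gripper":100},{"ax":0,"ay":0,"az":0,"dx":8.5,"dy":-25,"dz":32,"gripper":100},{"ax":0,"ay":0,"az":0,"dx":8.5,"dy":-25,"dz":32,"gripper":100},{"ax":0,"ay":0,"az":0,"dx":8.5,"dy":-25,"dz":32,"gripper":100},{"ax":0,"ay":0,"az":0,"dx":0,"dy":0,"dz":0,"gripper":100},{"ax":0,"ay":0,"az":0,"dx":0,"dy":0,"dz":0,"gripper":100}]'
cat > goal.py <<'E'
from mic import *
from rig import robot,optics
np.set_printoptions(precision=4,suppress=True)
m=np.array([.5651,-.1835,.1948]);tz=-zm;tx=np.cross(zm,[0,0,1]);tx/=np.linalg.norm(tx);tx*=np.sign(tx[1]);Tg=np.c_[tx,np.cross(tz,tx),tz]
E
python3 - <<'E'
from goal import *
c=optics.camera("wrist");np.savez("pics/w3.npz",**c);cv2.imwrite("pics/w3.png",c["img"][:,:,::-1])
o=robot.get_obs();Rt=R.from_quat(o["tool_rot"]);print(o["time"],o["position"],o["q"],np.abs(o["joint_velocities"]).max())
print("rot left",(Rt.inv()*R.from_matrix(Tg)).as_rotvec(),"shift",1000*Rt.inv().apply(m+.019*tz-o["position"]))
E
```

```text
time: 4.05
position: [0.5206, -0.2015, 0.4256]
tool_rot: [0.771, 0.559, 0.178, 0.247]
ft_force: [0.6, 0.4, -0.5]
grip_width: 0.0874
time: 4.65
position: [0.5243, -0.1677, 0.2629]
tool_rot: [0.772, 0.559, 0.177, 0.244]
ft_force: [0.4, -0.1, -0.0]
grip_width: 0.087
4.7 [ 0.5253 -0.1688  0.2645] [-0.6076  0.2149  2.0356  0.5229  0.3365 -0.738 ] 0.029442275568030172
rot left [ 0.0059 -0.0015  0.0038] shift [ -1.5335  -5.8932 100.3897]
```

View pics/w3.png

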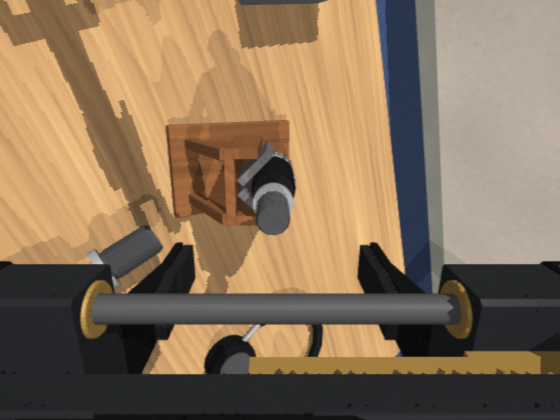

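```bash
cat > gfit.py <<'E'
from goal import *
from scipy.optimize import least_squares
def gfit(c,box,zax=zm,seed=None,rad=.013):
    u0,u1,v0,v1=box;B=pts(c)[v0:v1,u0:u1].reshape(-1,3);B=B[(B[:,2]<.6)&(np.linalg.norm(B-seed,axis=1)<.06)];s=B@zax
    a=np.cross([0,0,1],zax)
    if np.linalg.norm(a)<.05:a=np.array([1.,0,0])
    a/=np.linalg.norm(a);b=np.cross(zax,a)
    S=np.median(s[s>np.quantile(s,.995)-.003]);k=B[(s>S-.036)&(s<S-.004)];qq=np.c_[k@a,k@b]
    f=least_squares(lambda p:np.hypot(*(qq-p).T)-rad,[seed@a,seed@b],loss="soft_l1",f_scale=.001)
    return a*f.x[0]+b*f.x[1]+zax*S,len(k),np.median(np.abs(f.fun))
E
python3 - <<'E'
from gfit import *
c=np.load("pics/w3.npz");e,n,r=gfit(c,(240,310,140,240),seed=m);print(e,n,r,"grip mid",e-.016*zm)
o=robot.get_obs();Rt=R.from_quat(o["tool_rot"]);print("shift",1000*Rt.inv().apply(e-.016*zm+.019*tz-o["position"]))
E
```

```text
[ 0.5571 -0.1813  0.2079] 369 0.00015930133180139597 grip mid [ 0.5658 -0.1842  0.1948]
shift [ -1.9504  -5.2206 100.9061]
```

```bash
python3 -m inch '[{"ax":0.003,"ay":0,"az":0.003,"dx":-1,"dy":-3,"dz":20,"gripper":100},{"ax":0.003,"ay":0,"az":0,"dx":-1,"dy":-2,"dz":20,"gripper":100},{"ax":0,"ay":0,"az":0,"dx":0,"dy":0,"dz":20,"gripper":100},{"ax":0,"ay":0,"az":0,"dx":0,"dy":0,"dz":20,"gripper":100},{"ax":0,"ay":0,"az":0,"dx":0,"dy":0,"dz":10,"gripper":100},{"ax":0,"ay":0,"az":0,"dx":0,"dy":0,"dz":10,"gripper":100},{"ax":0,"ay":0,"az":0,"dx":0,"dy":0,"dz":0,"gripper":100},{"ax":0,"ay":0,"az":0,"dx":0,"dy":0,"dz":0,"gripper":100}]'
python3 - <<'E'
from goal import *
c=optics.camera("wrist");np.savez("pics/w4.npz",**c);cv2.imwrite("pics/w4.png",c["img"][:,:,::-1])
c=optics.camera("scene");crop(c,220,360,180,300,5,"pics/s4.png")
o=robot.get_obs();Rt=R.from_quat(o["tool_rot"]);print(o["time"],o["position"],o["ft_force"],np.abs(o["joint_velocities"]).max())
print("rot left",(Rt.inv()*R.from_matrix(Tg)).as_rotvec(),"shift",1000*Rt.inv().apply(m+[.0005,-.0005,0]+.019*tz-o["position"]))
E
```

```text
time: 5.5
position: [0.5754, -0.1879, 0.1799]
tool_rot: [0.773, 0.558, 0.177, 0.244]
ft_force: [0.5, 0.4, 0.1]
grip_width: 0.0868
5.6 [ 0.5747 -0.1875  0.1794] [-0.4002  0.4457 -0.1878] 0.010714252528831798
rot left [-0.0005 -0.0013  0.0001] shift [0.4593 0.8874 0.7679]
```

View pics/s4.png

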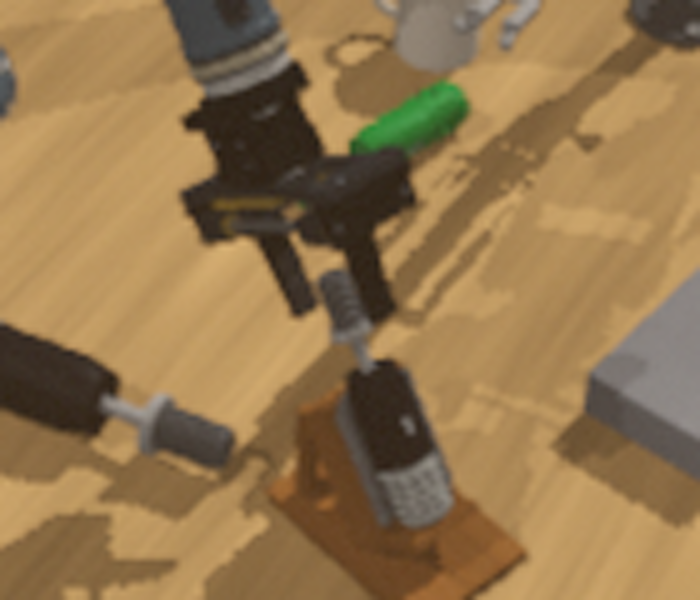

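View pics/w4.png

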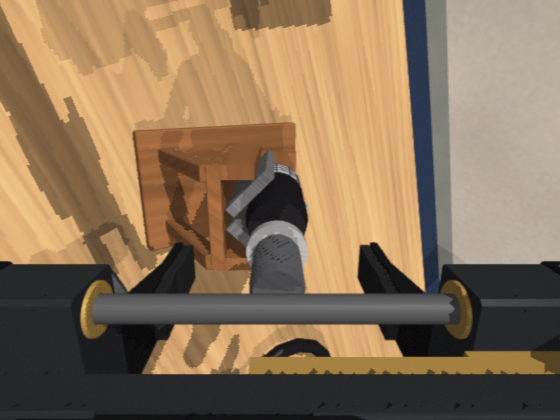

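The fingers straddle the grip: the grip is at u≈277 between fingers at 175 and 378. Closing.

```bash
python3 -m inch '[{"ax":0,"ay":0,"az":0,"dx":0,"dy":0,"dz":0,"gripper":20},{"ax":0,"ay":0,"az":0,"dx":0,"dy":0,"dz":0,"gripper":20},{"ax":0,"ay":0,"az":0,"dx":0,"dy":0,"dz":0,"gripper":20},{"ax":0,"ay":0,"az":0,"dx":0,"dy":0,"dz":0,"gripper":10},{"ax":0,"ay":0,"az":0,"dx":0,"dy":0,"dz":0,"gripper":0},{"ax":0,"ay":0,"az":0,"dx":0,"dy":0,"dz":0,"gripper":0},{"ax":0,"ay":0,"az":0,"dx":0,"dy":0,"dz":0,"gripper":0},{"ax":0,"ay":0,"az":0,"dx":0,"dy":0,"dz":0,"gripper":0}]' 40
python3 -m inch '[{"ax":0,"ay":0,"az":0,"dx":0,"dy":0,"dz":0,"gripper":0},{"ax":0,"ay":0,"az":0,"dx":0,"dy":0,"dz":0,"gripper":0}]'
```

```text
time: 6.4
position: [0.5741, -0.1871, 0.1775]
tool_rot: [0.774, 0.558, 0.176, 0.242]
ft_force: [1.6, 0.6, 5.2]
grip_width: 0.0312
time: 6.6
position: [0.5756, -0.1879, 0.1788]
tool_rot: [0.774, 0.558, 0.176, 0.243]
ft_force: [5.0, 0.3, 3.4]
grip_width: 0.025
```

```bash
python3 -m inch '[{"ax":0,"ay":0,"az":0,"dx":0,"dy":0,"dz":-4,"gripper":0},{"ax":0,"ay":0,"az":0,"dx":0,"dy":0,"dz":-8,"gripper":0},{"ax":0,"ay":0,"az":0,"dx":0,"dy":0,"dz":-14,"gripper":0},{"ax":0,"ay":0,"az":0,"dx":0,"dy":0,"dz":-20,"gripper":0},{"ax":0,"ay":0,"az":0,"dx":0,"dy":0,"dz":-20,"gripper":0},{"ax":0,"ay":0,"az":0,"dx":0,"dy":0,"dz":-20,"gripper":0},{"ax":0,"ay":0,"az":0,"dx":0,"dy":0,"dz":-20,"gripper":0},{"ax":0,"ay":0,"az":0,"dx":0,"dy":0,"dz":-20,"gripper":0}]'
python3 - <<'E'
from goal import *
c=optics.camera("scene");crop(c,220,360,140,300,3.5,"pics/s5.png")
o=robot.get_obs();print(o["position"],o["q"],o["ft_force"],o["grip_width"])
E
```

```text
time: 7.4
position: [0.5032, -0.1629, 0.279]
tool_rot: [0.775, 0.559, 0.174, 0.239]
ft_force: [0.9, -0.6, -3.3]
grip_width: 0.025
[ 0.5024 -0.1621  0.2808] [-0.6291  0.15    2.0511  0.4663  0.4008 -0.691 ] [ 0.5613  2.1496 -2.1922] 0.025071721364426012
```

View pics/s5.png

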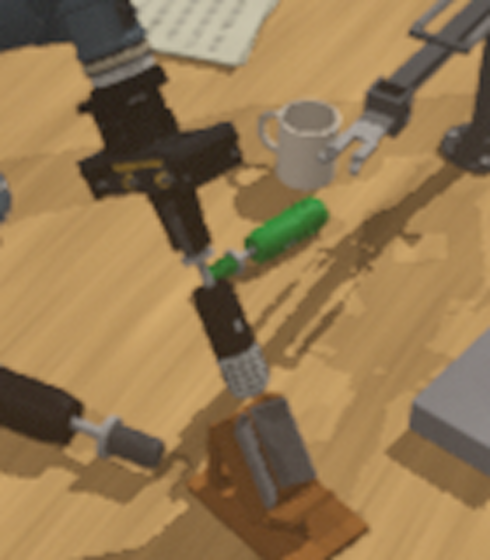

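```bash
python3 -m inch '[{"ax":0,"ay":0,"az":0,"dx":0,"dy":14,"dz":-20,"gripper":0},{"ax":0,"ay":0,"az":0,"dx":0,"dy":14,"dz":-20,"gripper":0},{"ax":0,"ay":0,"az":0,"dx":0,"dy":14,"dz":-20,"gripper":0},{"ax":0.1,"ay":0,"az":0,"dx":0,"dy":0,"dz":0,"gripper":0},{"ax":0.1,"ay":0,"az":0,"dx":0,"dy":0,"dz":0,"gripper":0},{"ax":0.1,"ay":0,"az":0,"dx":0,"dy":0,"dz":0,"gripper":0},{"ax":0.1,"ay":0,"az":0,"dx":0,"dy":0,"dz":0,"gripper":0},{"ax":0.1,"ay":0,"az":0,"dx":0,"dy":0,"dz":0,"gripper":0}]'
python3 -m inch '[{"ax":0.1,"ay":0,"az":0,"dx":0,"dy":0,"dz":0,"gripper":0},{"ax":0,"ay":0,"az":-0.106,"dx":0,"dy":0,"dz":0,"gripper":0},{"ax":0,"ay":0,"az":-0.106,"dx":0,"dy":0,"dz":0,"gripper":0},{"ax":0,"ay":0,"az":-0.106,"dx":0,"dy":0,"dz":0,"gripper":0},{"ax":0,"ay":0,"az":0,"dx":0,"dy":0,"dz":0,"gripper":0},{"ax":0,"ay":0,"az":0,"dx":0,"dy":0,"dz":0,"gripper":0},{"ax":0,"ay":0,"az":0,"dx":0,"dy":0,"dz":0,"gripper":0}]'
python3 - <<'E'
from goal import *
o=robot.get_obs();Rt=R.from_quat(o["tool_rot"]);D=np.array([[0,1,0],[1,0,0],[0,0,-1.]])
print(o["position"],o["q"],o["ft_force"],o["moment"],"rot left",(Rt.inv()*R.from_matrix(D)).as_rotvec())
for n in("wrist","scene"):
    c=optics.camera(n);np.savez(f"pics/{n}6.npz",**c);cv2.imwrite(f"pics/{n}6.png",c["img"][:,:,::-1])
crop(c,180,380,100,310,2.8,"pics/s6.png")
print("shift to pre",1000*Rt.inv().apply(np.array([.564,-.06,.314])-o["position"]))
E
```

```text
time: 8.25
position: [0.5044, -0.1639, 0.3519]
tool_rot: [0.81, 0.585, 0.03, 0.039]
ft_force: [0.0, 0.3, -5.0]
grip_width: 0.0249
time: 8.95
position: [0.5055, -0.1645, 0.3533]
tool_rot: [0.708, 0.706, 0.002, 0.002]
ft_force: [-0.5, -0.7, -4.2]
grip_width: 0.0254
[ 0.5055 -0.1645  0.3533] [-0.5269  0.2644  1.4883  0.0033  1.3842 -0.5236] [-0.5033 -0.6801 -4.1699] [-0.0107 -0.0843 -0.0413] rot left [ 0.0058 -0.0004 -0.0039]
shift to pre [104.752   57.8219  39.6398]
```

View pics/s6.png

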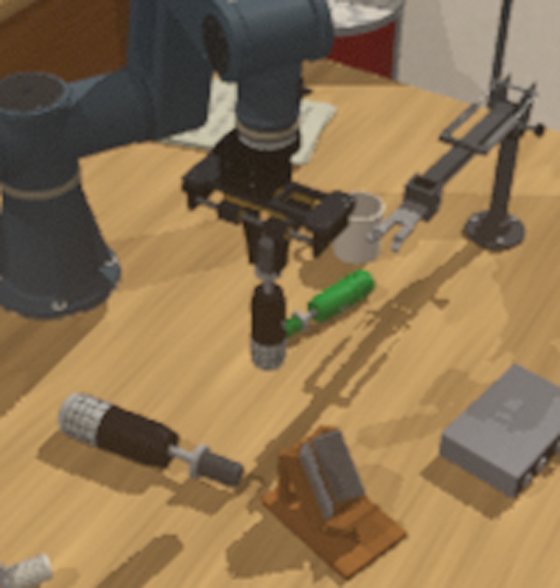

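View pics/wrist6.png

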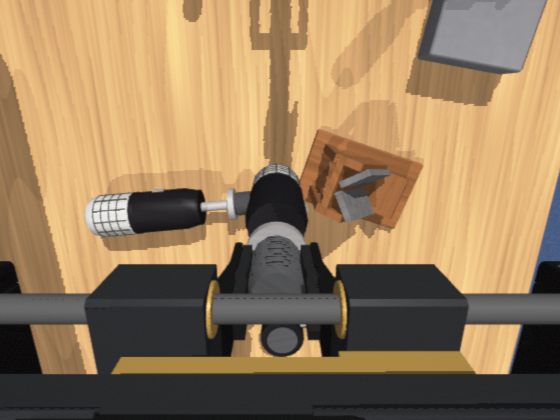

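The mic hangs upright under the gripper: collar near (277,235), barrel at (277,200). I check the mic axis in the tool frame with the depth points.

```bash
cat > axis.py <<'E'
from goal import *
from scipy.optimize import least_squares
def axis(c,p):
    B=pts(c).reshape(-1,3);B=B[(np.hypot(*(B[:,:2]-p[:2]).T)<.035)&(B[:,2]<p[2]+.02)&(B[:,2]>.1)]
    k=B[(B[:,2]>p[2]-.145)&(B[:,2]<p[2]-.055)]
    def res(x):
        d=k-np.array([x[0],x[1],p[2]]);ax=np.array([x[2],x[3],1]);return np.linalg.norm(np.cross(d,ax),axis=1)/np.linalg.norm(ax)-.0225
    f=least_squares(res,[p[0],p[1],0,0],loss="soft_l1",f_scale=.001)
    cz=B[(np.hypot(*(B[:,:2]-f.x[:2]).T)>.0145)&(np.hypot(*(B[:,:2]-f.x[:2]).T)<.0165)&(B[:,2]>p[2]-.02)&(B[:,2]<p[2]+.01)][:,2]
    return f.x,len(k),np.median(abs(f.fun)),np.percentile(cz,[10,50,90]) if len(cz) else None
E
python3 - <<'E'
from axis import *
c=np.load("pics/wrist6.npz");p=robot.get_obs()["position"];x,n,r,cz=axis(c,p);print("axis xy at TCP height",x[:2]-p[:2],"tilt",x[2:],n,r,"collar top z - tcp",cz-p[2])
E
```

```text
axis xy at TCP height [-0.0015 -0.0003] tilt [-0.005  -0.0139] 1426 0.0002045347259685762 collar top z - tcp [-0.0063 -0.0054  0.0043]
```

```bash
python3 -m inch '[{"ax":0.005,"ay":0,"az":-0.004,"dx":15,"dy":10,"dz":7,"gripper":0},{"ax":0,"ay":0,"az":0,"dx":30,"dy":16,"dz":12,"gripper":0},{"ax":0,"ay":0,"az":0,"dx":30,"dy":16,"dz":11,"gripper":0},{"ax":0,"ay":0,"az":0,"dx":20,"dy":12,"dz":7,"gripper":0},{"ax":0,"ay":0,"az":0,"dx":10,"dy":5,"dz":3,"gripper":0},{"ax":0,"ay":0,"az":0,"dx":0,"dy":0,"dz":0,"gripper":0},{"ax":0,"ay":0,"az":0,"dx":0,"dy":0,"dz":0,"gripper":0},{"ax":0,"ay":0,"az":0,"dx":0,"dy":0,"dz":0,"gripper":0}]'
cat > look.py <<'E'
from axis import *
import sys
def look(tag,seat=(.564,.070,.287)):
    c=optics.camera("wrist");np.savez(f"pics/{tag}.npz",**c);cv2.imwrite(f"pics/{tag}.png",c["img"][:,:,::-1])
    o=robot.get_obs();p=o["position"];Rt=R.from_quat(o["tool_rot"])
    D=np.array([[0,1,0],[1,0,0],[0,0,-1.]])
    print(o["time"],p,"F",o["ft_force"],"rot left",(Rt.inv()*R.from_matrix(D)).as_rotvec())
    x,n,r,cz=axis(c,p);print("axis-tcp",1000*(x[:2]-p[:2]),x[2:],n,"collar",cz)
    P=pts(c)
    for v in range(130,260,8):
        q=P[v];k=(q[:,2]>.2)&(q[:,2]<.32)&(abs(q[:,0]-.564)<.035)&(q[:,1]>p[1]+.03)
        if k.sum()>8: q=q[k];print(v,"xmid %.4f w %.4f y %.4f z %.4f"%((q[:,0].min()+q[:,0].max())/2,np.ptp(q[:,0]),np.median(q[:,1]),np.median(q[:,2])),k.sum())
E
python3 - <<'E'
from look import *
look("w7")
E
```

```text
time: 9.85
position: [0.5648, -0.061, 0.3148]
tool_rot: [0.707, 0.707, 0.0, 0.002]
ft_force: [-0.1, 0.6, -4.9]
grip_width: 0.0253
9.9 [ 0.5648 -0.061   0.3148] F [-0.2919  0.0974 -5.4035] rot left [0.0029 0.0014 0.    ]
axis-tcp [-1.268  -0.4316] [-0.002  -0.0108] 1401 collar [0.309  0.3099 0.3172]
```

View pics/w7.png

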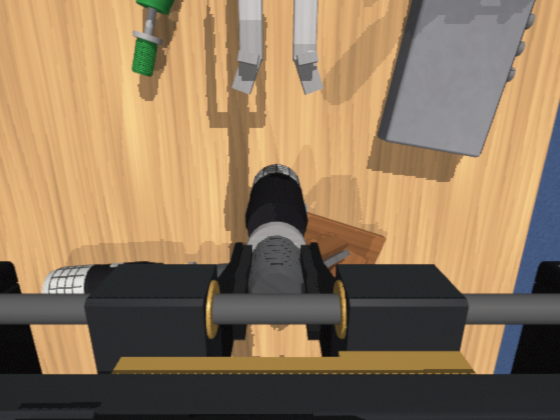

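Run:
```python
from look import *
c=np.load("pics/w7.npz");P=pts(c)
for v in range(4,100,6):
    q=P[v];k=(q[:,2]>.2)&(q[:,2]<.32)&(abs(q[:,0]-.564)<.035)
    if k.sum()>8: q=q[k];print(v,"x %.4f %.4f mid %.4f y %.4f z %.4f"%(q[:,0].min(),q[:,0].max(),(q[:,0].min()+q[:,0].max())/2,np.median(q[:,1]),np.median(q[:,2])),k.sum())
```

```text
4 x 0.5447 0.5839 mid 0.5643 y 0.0667 z 0.2869 48
10 x 0.5448 0.5840 mid 0.5644 y 0.0640 z 0.2869 48
16 x 0.5446 0.5841 mid 0.5643 y 0.0613 z 0.2870 47
22 x 0.5445 0.5844 mid 0.5644 y 0.0586 z 0.2869 48
28 x 0.5450 0.5844 mid 0.5647 y 0.0559 z 0.2869 47
34 x 0.5449 0.5839 mid 0.5644 y 0.0531 z 0.2871 46
40 x 0.5448 0.5840 mid 0.5644 y 0.0503 z 0.2869 46
46 x 0.5446 0.5843 mid 0.5645 y 0.0475 z 0.2868 47
52 x 0.5450 0.5838 mid 0.5644 y 0.0445 z 0.2877 49
58 x 0.5443 0.5844 mid 0.5643 y 0.0410 z 0.2947 52
64 x 0.5444 0.5843 mid 0.5644 y 0.0388 z 0.2877 42
70 x 0.5433 0.5856 mid 0.5644 y 0.0359 z 0.2866 42
76 x 0.5421 0.5868 mid 0.5645 y 0.0329 z 0.2865 43
82 x 0.5409 0.5872 mid 0.5641 y 0.0299 z 0.2869 42
88 x 0.5410 0.5881 mid 0.5645 y 0.0269 z 0.2868 38
```

```bash
python3 -m inch '[{"ax":0.002,"ay":0,"az":0,"dx":6,"dy":1,"dz":1.5,"gripper":0},{"ax":0,"ay":0,"az":0,"dx":16,"dy":0,"dz":1,"gripper":0},{"ax":0,"ay":0,"az":0,"dx":16,"dy":0,"dz":0,"gripper":0},{"ax":0,"ay":0,"az":0,"dx":16,"dy":0,"dz":0,"gripper":0},{"ax":0,"ay":0,"az":0,"dx":8,"dy":0,"dz":0,"gripper":0},{"ax":0,"ay":0,"az":0,"dx":0,"dy":0,"dz":0,"gripper":0},{"ax":0,"ay":0,"az":0,"dx":0,"dy":0,"dz":0,"gripper":0}]'
python3 - <<'E'
from look import *
look("w8")
c=optics.camera("scene");crop(c,240,380,110,260,4,"pics/s8.png")
E
```

```text
time: 10.6
position: [0.5659, 0.0025, 0.3118]
tool_rot: [0.706, 0.708, -0.0, 0.001]
ft_force: [0.7, 0.4, -5.1]
grip_width: 0.0252
10.65 [0.566  0.0021 0.3118] F [-0.1572 -0.1973 -3.9527] rot left [0.0004 0.0013 0.0019]
axis-tcp [-1.2533 -0.0077] [ 0.0008 -0.0105] 1001 collar [0.306  0.3067 0.3102]
130 xmid 0.5642 w 0.0395 y 0.0685 z 0.2868 44
138 xmid 0.5646 w 0.0392 y 0.0642 z 0.2868 44
146 xmid 0.5646 w 0.0396 y 0.0598 z 0.2870 44
154 xmid 0.5643 w 0.0392 y 0.0553 z 0.2867 44
162 xmid 0.5643 w 0.0395 y 0.0508 z 0.2869 44
170 xmid 0.5643 w 0.0400 y 0.0462 z 0.2867 44
178 xmid 0.5643 w 0.0382 y 0.0433 z 0.2942 42
186 xmid 0.5644 w 0.0415 y 0.0387 z 0.2939 35
194 xmid 0.5623 w 0.0387 y 0.0322 z 0.2874 9
```

View pics/w8.png

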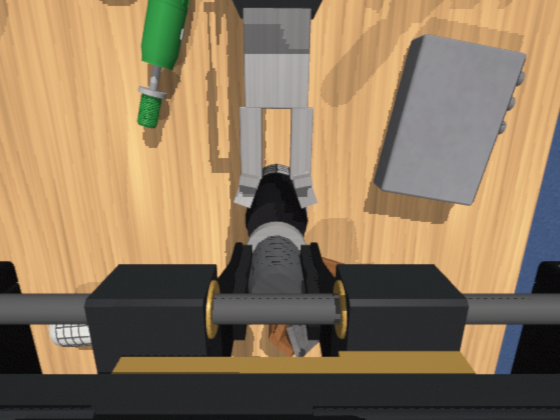

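View pics/s8.png

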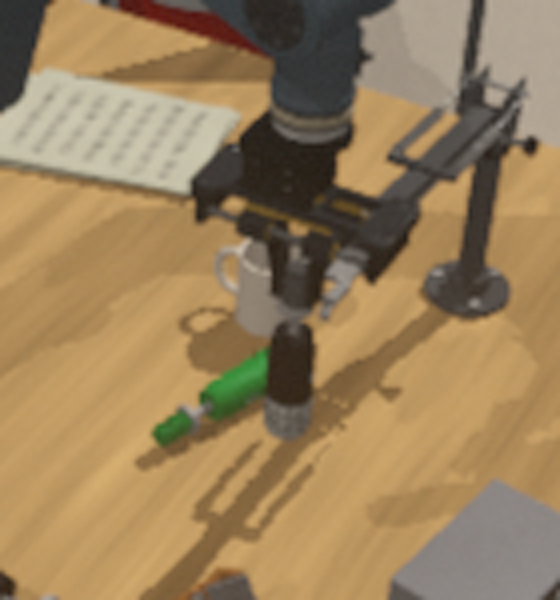

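```bash
python3 -m inch '[{"ax":0,"ay":0,"az":0,"dx":8,"dy":0,"dz":0,"gripper":0},{"ax":0,"ay":0,"az":0,"dx":12,"dy":0,"dz":0,"gripper":0},{"ax":0,"ay":0,"az":0,"dx":12,"dy":0,"dz":0,"gripper":0},{"ax":0,"ay":0,"az":0,"dx":12,"dy":0,"dz":0,"gripper":0},{"ax":0,"ay":0,"az":0,"dx":12,"dy":0,"dz":0,"gripper":0},{"ax":0,"ay":0,"az":0,"dx":8,"dy":0,"dz":0,"gripper":0},{"ax":0,"ay":0,"az":0,"dx":3,"dy":0,"dz":0,"gripper":0},{"ax":0,"ay":0,"az":0,"dx":0,"dy":0,"dz":0,"gripper":0}]'
python3 - <<'E'
from look import *
look("w9")
c=optics.camera("scene");crop(c,270,400,110,230,5,"pics/s9.png")
E
```

```text
time: 11.5
position: [0.5657, 0.0698, 0.3117]
tool_rot: [0.706, 0.708, -0.0, 0.0]
ft_force: [-0.3, -0.0, -4.9]
grip_width: 0.0252
11.55 [0.5658 0.0693 0.3117] F [ 0.0177 -0.4774 -4.5549] rot left [0.0002 0.0011 0.0021]
axis-tcp [-2.6043 -9.514 ] [-0.0203 -0.1513] 33 collar None
130 xmid 0.5647 w 0.0412 y 0.1378 z 0.3078 85
138 xmid 0.5649 w 0.0413 y 0.1341 z 0.3089 86
146 xmid 0.5646 w 0.0412 y 0.1303 z 0.3090 85
154 xmid 0.5646 w 0.0336 y 0.1227 z 0.2867 60
162 xmid 0.5649 w 0.0332 y 0.1182 z 0.2869 60
170 xmid 0.5646 w 0.0329 y 0.1136 z 0.2868 57
178 xmid 0.5647 w 0.0332 y 0.1090 z 0.2869 59
186 xmid 0.5647 w 0.0335 y 0.1043 z 0.2869 58
194 xmid 0.5644 w 0.0331 y 0.0995 z 0.2870 48
```

View pics/w9.png

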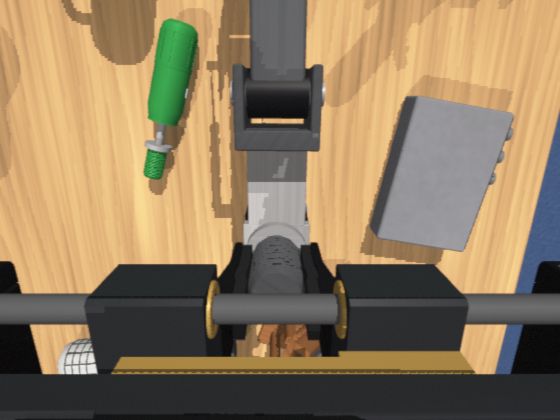

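View pics/s9.png

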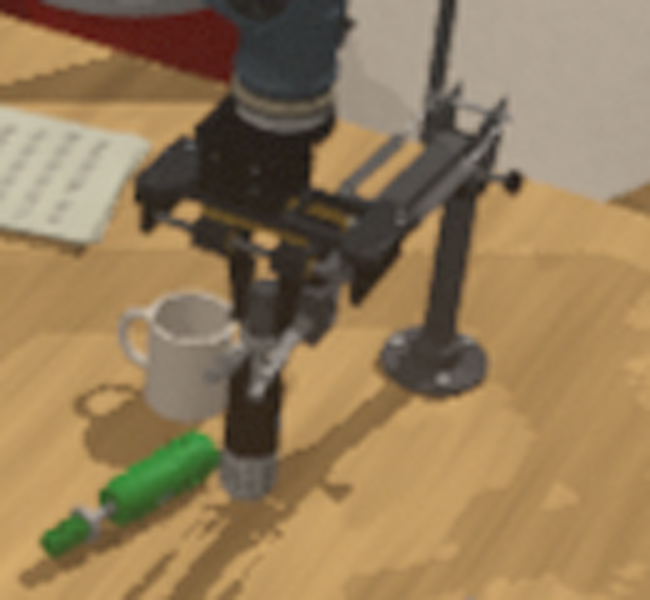

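Neck is in the slot, with the mic axis at y≈0.069. Easing down.

```bash
python3 -m inch '[{"ax":0,"ay":0,"az":0,"dx":0,"dy":0,"dz":2,"gripper":0},{"ax":0,"ay":0,"az":0,"dx":0,"dy":0,"dz":3,"gripper":0},{"ax":0,"ay":0,"az":0,"dx":0,"dy":0,"dz":3,"gripper":0},{"ax":0,"ay":0,"az":0,"dx":0,"dy":0,"dz":2,"gripper":0},{"ax":0,"ay":0,"az":0,"dx":0,"dy":0,"dz":2,"gripper":0},{"ax":0,"ay":0,"az":0,"dx":0,"dy":0,"dz":2,"gripper":0},{"ax":0,"ay":0,"az":0,"dx":0,"dy":0,"dz":2,"gripper":0},{"ax":0,"ay":0,"az":0,"dx":0,"dy":0,"dz":2,"gripper":0}]'
python3 -m inch '[{"ax":0,"ay":0,"az":0,"dx":0,"dy":0,"dz":2,"gripper":0},{"ax":0,"ay":0,"az":0,"dx":0,"dy":0,"dz":2,"gripper":0},{"ax":0,"ay":0,"az":0,"dx":0,"dy":0,"dz":2,"gripper":0},{"ax":0,"ay":0,"az":0,"dx":0,"dy":0,"dz":2,"gripper":0},{"ax":0,"ay":0,"az":0,"dx":0,"dy":0,"dz":2,"gripper":0}]'
python3 - <<'E'
from look import *
look("w10")
E
```

```text
time: 12.4
position: [0.5659, 0.0691, 0.2937]
tool_rot: [0.707, 0.708, -0.0, 0.001]
ft_force: [-0.5, -1.1, -2.9]
grip_width: 0.0251
time: 12.9
position: [0.5659, 0.0691, 0.2837]
tool_rot: [0.707, 0.708, -0.0, 0.0]
ft_force: [-0.0, -0.8, -3.0]
grip_width: 0.0252
12.95 [0.5658 0.0692 0.2833] F [ 0.3525 -1.0978 -2.9872] rot left [0.0001 0.0006 0.0014]
axis-tcp [ 3.8862 -1.6414] [ 0.0991 -0.0765] 4 collar [0.2738 0.2791 0.291 ]
130 xmid 0.5648 w 0.0413 y 0.1368 z 0.2765 95
138 xmid 0.5645 w 0.0414 y 0.1352 z 0.2958 94
146 xmid 0.5649 w 0.0409 y 0.1316 z 0.2957 93
154 xmid 0.5649 w 0.0415 y 0.1280 z 0.2957 93
162 xmid 0.5649 w 0.0332 y 0.1203 z 0.2737 65
170 xmid 0.5645 w 0.0328 y 0.1161 z 0.2738 64
178 xmid 0.5646 w 0.0332 y 0.1118 z 0.2738 64
186 xmid 0.5646 w 0.0334 y 0.1075 z 0.2737 64
194 xmid 0.5647 w 0.0338 y 0.1030 z 0.2736 64
```

View pics/w10.png

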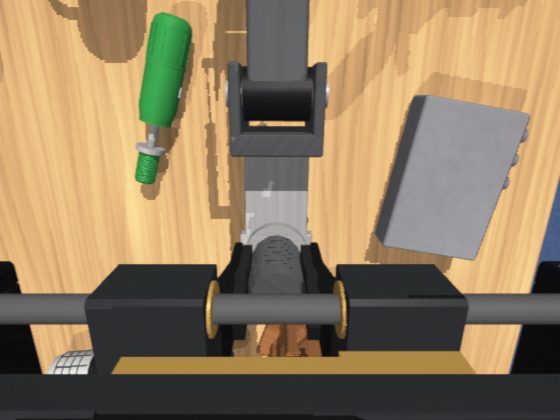

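```bash
python3 -m inch '[{"ax":0,"ay":0,"az":0,"dx":0,"dy":0,"dz":2,"gripper":0},{"ax":0,"ay":0,"az":0,"dx":0,"dy":0,"dz":2,"gripper":0},{"ax":0,"ay":0,"az":0,"dx":0,"dy":0,"dz":2,"gripper":0},{"ax":0,"ay":0,"az":0,"dx":0,"dy":0,"dz":2,"gripper":0},{"ax":0,"ay":0,"az":0,"dx":0,"dy":0,"dz":2,"gripper":0},{"ax":0,"ay":0,"az":0,"dx":0,"dy":0,"dz":2,"gripper":0},{"ax":0,"ay":0,"az":0,"dx":0,"dy":0,"dz":2,"gripper":0},{"ax":0,"ay":0,"az":0,"dx":0,"dy":0,"dz":2,"gripper":0}]'
python3 -m inch '[{"ax":0,"ay":0,"az":0,"dx":0,"dy":0,"dz":2,"gripper":0},{"ax":0,"ay":0,"az":0,"dx":0,"dy":0,"dz":2,"gripper":0},{"ax":0,"ay":0,"az":0,"dx":0,"dy":0,"dz":2,"gripper":0},{"ax":0,"ay":0,"az":0,"dx":0,"dy":0,"dz":2,"gripper":0},{"ax":0,"ay":0,"az":0,"dx":0,"dy":0,"dz":0,"gripper":0},{"ax":0,"ay":0,"az":0,"dx":0,"dy":0,"dz":0,"gripper":0}]'
python3 - <<'E'
from look import *
look("w11")
F=[]
for i in range(6):
    optics.camera("top");F.append(robot.get_obs()["ft_force"])
print(np.mean(F,0))
E
```

```text
time: 13.75
position: [0.5659, 0.0692, 0.2676]
tool_rot: [0.707, 0.708, -0.0, 0.0]
ft_force: [-0.8, -0.9, -1.6]
grip_width: 0.025
time: 14.35
position: [0.5658, 0.0692, 0.2597]
tool_rot: [0.707, 0.708, -0.0, 0.0]
ft_force: [0.9, -1.5, -1.6]
grip_width: 0.0255
14.4 [0.5658 0.0693 0.2598] F [-0.1465 -1.083  -1.1443] rot left [0.0003 0.0005 0.0016]
axis-tcp [-5.4877  0.7185] [-0.0627 -0.0009] 3 collar [0.2499 0.2548 0.2668]
130 xmid 0.5648 w 0.0414 y 0.1365 z 0.2475 94
138 xmid 0.5646 w 0.0417 y 0.1353 z 0.2720 93
146 xmid 0.5648 w 0.0412 y 0.1318 z 0.2721 91
154 xmid 0.5648 w 0.0414 y 0.1282 z 0.2721 93
162 xmid 0.5648 w 0.0332 y 0.1205 z 0.2502 65
170 xmid 0.5649 w 0.0335 y 0.1163 z 0.2502 65
178 xmid 0.5646 w 0.0331 y 0.1119 z 0.2500 64
186 xmid 0.5645 w 0.0335 y 0.1076 z 0.2500 64
194 xmid 0.5645 w 0.0337 y 0.1032 z 0.2500 64
[ 0.0387 -1.6588 -1.2909]
```

```bash
python3 -m inch '[{"ax":0,"ay":0,"az":0,"dx":-0.5,"dy":0,"dz":2,"gripper":0},{"ax":0,"ay":0,"az":0,"dx":-0.5,"dy":0,"dz":2,"gripper":0},{"ax":0,"ay":0,"az":0,"dx":0,"dy":0,"dz":2,"gripper":0},{"ax":0,"ay":0,"az":0,"dx":0,"dy":0,"dz":2,"gripper":0},{"ax":0,"ay":0,"az":0,"dx":0,"dy":0,"dz":1,"gripper":0},{"ax":0,"ay":0,"az":0,"dx":0,"dy":0,"dz":1,"gripper":0},{"ax":0,"ay":0,"az":0,"dx":0,"dy":0,"dz":0,"gripper":0},{"ax":0,"ay":0,"az":0,"dx":0,"dy":0,"dz":0,"gripper":0}]'
cat > favg.py <<'E'
from look import *
F=[];M=[]
for i in range(12):
    optics.camera("top");o=robot.get_obs();F.append(o["ft_force"]);M.append(o["moment"])
print(o["time"],o["position"],"F",np.mean(F,0),np.std(F,0)/12**.5,"M",np.mean(M,0))
E
python3 favg.py
```

```text
time: 15.5
position: [0.5657, 0.0683, 0.2497]
tool_rot: [0.707, 0.708, -0.0, 0.0]
ft_force: [-0.1, 2.0, -1.4]
grip_width: 0.0254
16.1 [0.5657 0.0682 0.2497] F [-0.0119  2.1695 -0.4231] [0.1343 0.1331 0.1098] M [ 0.4223 -0.0883 -0.0038]
```

```bash
python3 -m inch '[{"ax":0,"ay":0,"az":0,"dx":0.5,"dy":0,"dz":1,"gripper":0},{"ax":0,"ay":0,"az":0,"dx":0,"dy":0,"dz":1,"gripper":0},{"ax":0,"ay":0,"az":0,"dx":0,"dy":0,"dz":1,"gripper":0},{"ax":0,"ay":0,"az":0,"dx":0,"dy":0,"dz":1,"gripper":0},{"ax":0,"ay":0,"az":0,"dx":0,"dy":0,"dz":1,"gripper":0},{"ax":0,"ay":0,"az":0,"dx":0,"dy":0,"dz":0,"gripper":0}]'
python3 favg.py
```

```text
time: 16.7
position: [0.5657, 0.0686, 0.2445]
tool_rot: [0.707, 0.708, -0.0, 0.0]
ft_force: [-0.4, 0.4, -0.4]
grip_width: 0.0253
17.3 [0.5658 0.0686 0.2447] F [-0.654   0.4127  0.0377] [0.0778 0.1791 0.1311] M [ 0.1159 -0.0242  0.004 ]
```

The boom now carries the weight (Fz≈0). Checking before release.

Run:
```python
from look import *
look("w12");c=optics.camera("scene");crop(c,270,400,110,230,5,"pics/s12.png")
```

```text
17.35 [0.5658 0.0686 0.2447] F [-0.4986  0.8779  1.1026] rot left [0.0002 0.0007 0.0015]
axis-tcp [-1.768   5.2569] [-0.0001 -0.0003] 2 collar [0.2348 0.2358 0.2494]
130 xmid 0.5647 w 0.0412 y 0.1371 z 0.2458 95
138 xmid 0.5649 w 0.0412 y 0.1347 z 0.2575 94
146 xmid 0.5650 w 0.0414 y 0.1313 z 0.2578 94
154 xmid 0.5650 w 0.0406 y 0.1276 z 0.2574 92
162 xmid 0.5647 w 0.0331 y 0.1199 z 0.2353 65
170 xmid 0.5647 w 0.0333 y 0.1157 z 0.2355 65
178 xmid 0.5647 w 0.0336 y 0.1115 z 0.2355 65
186 xmid 0.5645 w 0.0335 y 0.1071 z 0.2355 64
194 xmid 0.5644 w 0.0336 y 0.1027 z 0.2353 62
```

View pics/w12.png

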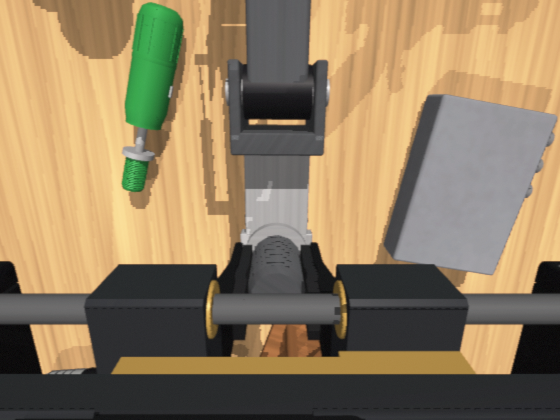

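View pics/s12.png

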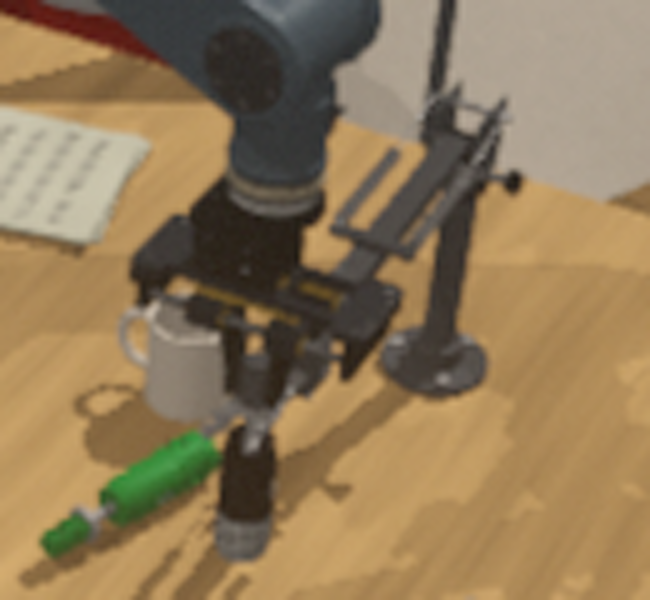

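Fork sank 51 mm, level, mic upright in the slot. Opening gradually.

```bash
python3 -m inch '[{"ax":0,"ay":0,"az":0,"dx":0,"dy":0,"dz":0,"gripper":30},{"ax":0,"ay":0,"az":0,"dx":0,"dy":0,"dz":0,"gripper":31},{"ax":0,"ay":0,"az":0,"dx":0,"dy":0,"dz":0,"gripper":32},{"ax":0,"ay":0,"az":0,"dx":0,"dy":0,"dz":0,"gripper":34},{"ax":0,"ay":0,"az":0,"dx":0,"dy":0,"dz":0,"gripper":38},{"ax":0,"ay":0,"az":0,"dx":0,"dy":0,"dz":0,"gripper":42},{"ax":0,"ay":0,"az":0,"dx":0,"dy":0,"dz":0,"gripper":46},{"ax":0,"ay":0,"az":0,"dx":0,"dy":0,"dz":0,"gripper":50}]'
python3 - <<'E'
from look import *
look("w13");c=optics.camera("scene");crop(c,270,400,110,230,5,"pics/s13.png")
E
python3 favg.py
```

```text
time: 18.2
position: [0.5658, 0.0687, 0.2447]
tool_rot: [0.707, 0.708, -0.0, 0.0]
ft_force: [1.0, -0.0, -0.5]
grip_width: 0.041
18.25 [0.5658 0.0687 0.2447] F [ 0.6246 -0.6956  0.4696] rot left [0.0002 0.0006 0.0015]
axis-tcp [-27.1235  69.0838] [-0.4994  1.3984] 3 collar None
130 xmid 0.5648 w 0.0414 y 0.1371 z 0.2449 95
138 xmid 0.5647 w 0.0415 y 0.1348 z 0.2574 95
146 xmid 0.5650 w 0.0416 y 0.1313 z 0.2576 94
154 xmid 0.5650 w 0.0407 y 0.1278 z 0.2576 92
162 xmid 0.5647 w 0.0331 y 0.1200 z 0.2355 65
170 xmid 0.5647 w 0.0333 y 0.1158 z 0.2356 65
178 xmid 0.5647 w 0.0338 y 0.1116 z 0.2355 64
186 xmid 0.5645 w 0.0332 y 0.1072 z 0.2356 64
194 xmid 0.5644 w 0.0337 y 0.1029 z 0.2355 64
18.9 [0.5658 0.0687 0.2447] F [ 0.2648 -0.3575 -0.0489] [0.1149 0.1059 0.115 ] M [-0.0078 -0.0898  0.0056]
```

View pics/w13.png

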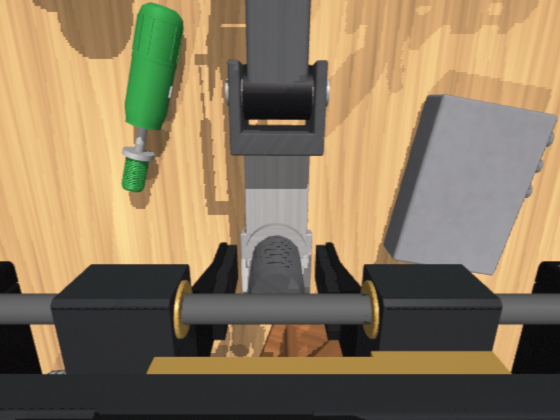

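Fork height unchanged on release and the fingers are clear. Withdrawing straight up.

```bash
python3 -m inch '[{"ax":0,"ay":0,"az":0,"dx":0,"dy":-1,"dz":0,"gripper":70},{"ax":0,"ay":0,"az":0,"dx":0,"dy":0,"dz":0,"gripper":70},{"ax":0,"ay":0,"az":0,"dx":0,"dy":0,"dz":-5,"gripper":70},{"ax":0,"ay":0,"az":0,"dx":0,"dy":0,"dz":-15,"gripper":70},{"ax":0,"ay":0,"az":0,"dx":0,"dy":0,"dz":-25,"gripper":70},{"ax":0,"ay":0,"az":0,"dx":0,"dy":0,"dz":-35,"gripper":70},{"ax":0,"ay":0,"az":0,"dx":0,"dy":0,"dz":-40,"gripper":70},{"ax":0,"ay":0,"az":0,"dx":0,"dy":0,"dz":-40,"gripper":70}]'
python3 -m inch '[{"ax":0,"ay":0,"az":0,"dx":-40,"dy":0,"dz":-20,"gripper":70},{"ax":0,"ay":0,"az":0,"dx":-40,"dy":0,"dz":-10,"gripper":70},{"ax":0,"ay":0,"az":0,"dx":-40,"dy":0,"dz":0,"gripper":70},{"ax":0,"ay":0,"az":0,"dx":0,"dy":0,"dz":0,"gripper":70},{"ax":0,"ay":0,"az":0,"dx":0,"dy":0,"dz":0,"gripper":70}]'
python3 - <<'E'
from look import *
look("w14");c=optics.camera("scene");crop(c,230,400,110,310,3,"pics/s14.png");c=optics.camera("top");crop(c,130,420,130,260,2.7,"pics/t14.png")
E
```

```text
time: 19.7
position: [0.5644, 0.0689, 0.4065]
tool_rot: [0.707, 0.708, -0.0, 0.0]
ft_force: [0.6, -0.4, 0.6]
grip_width: 0.0612
time: 20.2
position: [0.5647, -0.0517, 0.4349]
tool_rot: [0.707, 0.707, 0.0, -0.0]
ft_force: [-0.4, 0.9, -0.2]
grip_width: 0.0607
20.25 [ 0.5647 -0.0508  0.4348] F [-0.2759  0.4323 -0.2755] rot left [-0.0002 -0.0004  0.0011]
axis-tcp [0. 0.] [0. 0.] 0 collar None
  return _methods._mean(a, axis=axis, dtype=dtype,
  ret = ret.dtype.type(ret / rcount)
```

View pics/w14.png

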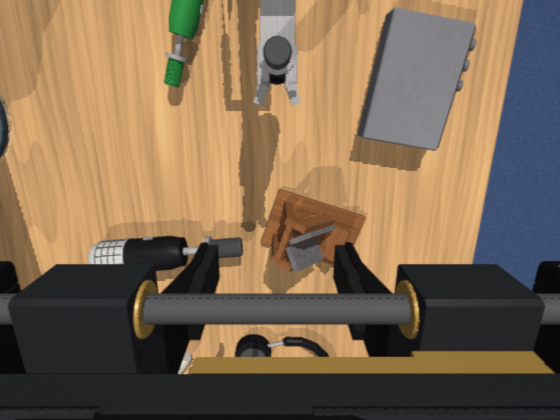

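View pics/s14.png

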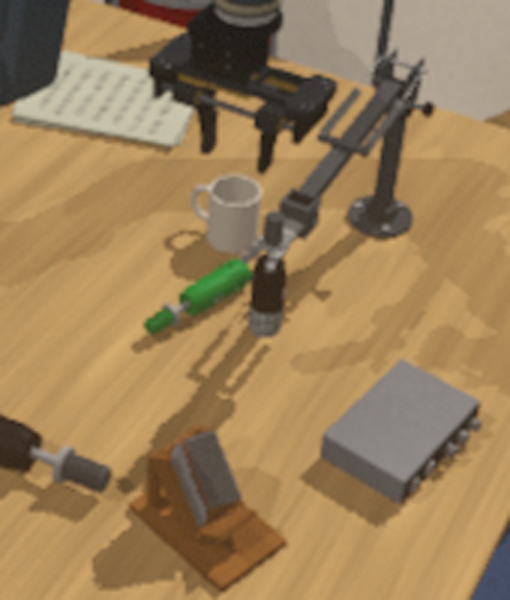

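The mic hangs upright in the fork with the hand clear (grip top at (277,52) in the wrist view). Final measurement, and a check that it is at rest.

Run:
```python
from look import *
for i in range(2):
    c=optics.camera("wrist");P=pts(c);B=P[0:115,230:320].reshape(-1,3);B=B[(B[:,2]>.1)&(B[:,2]<.35)]
    t=B[B[:,2]>.272];print(len(t),"grip top z",np.median(t[:,2]))
    ctr,r=cv2.minEnclosingCircle((t[:,:2]*1000).astype(np.float32));print("grip top centre",ctr,r)
    g=B[(B[:,2]>.225)&(B[:,2]<.243)];print("fork/collar z med",np.median(g[:,2]), "collar top",np.median(B[(B[:,2]>.2385)&(B[:,2]<.246)][:,2]))
    for v in range(6,112,5):
        q=P[v];k=(q[:,2]>.22)&(q[:,2]<.32)&(abs(q[:,0]-.5645)<.03)
        if i==0 and k.sum()>4: q=q[k];print(v,"x %.4f %.4f y %.4f z %.4f max %.4f"%(q[:,0].min(),q[:,0].max(),np.median(q[:,1]),np.median(q[:,2]),q[:,2].max()),k.sum())
    b=B[(B[:,2]>.10)&(B[:,2]<.2)&(np.hypot(B[:,0]-.5645,B[:,1]-.0686)<.03)];print("barrel pts",len(b),b.min(0) if len(b) else '',b.max(0) if len(b) else '')
    for _ in range(5): optics.camera("top")
crop(c,230,330,0,120,5,"pics/w15.png")
```

```text
720 grip top z 0.2795080382478716
grip top centre (564.2410888671875, 69.69239044189453) 12.877800941467285
fork/collar z med 0.23567577870355932 collar top 0.24021165839770536
6 x 0.5481 0.5813 y 0.1156 z 0.2355 max 0.2368 35
11 x 0.5480 0.5814 y 0.1114 z 0.2357 max 0.2370 36
16 x 0.5480 0.5806 y 0.1071 z 0.2356 max 0.2371 35
21 x 0.5480 0.5806 y 0.1028 z 0.2357 max 0.2377 35
26 x 0.5479 0.5807 y 0.0985 z 0.2355 max 0.2377 35
31 x 0.5478 0.5807 y 0.0941 z 0.2359 max 0.2377 35
36 x 0.5478 0.5809 y 0.0898 z 0.2357 max 0.2377 35
41 x 0.5478 0.5810 y 0.0796 z 0.2756 max 0.2802 34
46 x 0.5476 0.5810 y 0.0752 z 0.2794 max 0.2810 35
51 x 0.5446 0.5841 y 0.0712 z 0.2792 max 0.2809 41
56 x 0.5446 0.5843 y 0.0673 z 0.2787 max 0.2815 41
61 x 0.5445 0.5833 y 0.0633 z 0.2786 max 0.2811 39
66 x 0.5446 0.5834 y 0.0616 z 0.2484 max 0.2811 40
71 x 0.5444 0.5835 y 0.0578 z 0.2389 max 0.2488 40
76 x 0.5443 0.5836 y 0.0533 z 0.2354 max 0.2395 31
81 x 0.5442 0.5837 y 0.0486 z 0.2355 max 0.2373 24
86 x 0.5447 0.5832 y 0.0438 z 0.2359 max 0.2450 24
91 x 0.5442 0.5837 y 0.0389 z 0.2433 max 0.2445 22
96 x 0.5431 0.5851 y 0.0342 z 0.2353 max 0.2366 18
101 x 0.5409 0.5872 y 0.0292 z 0.2353 max 0.2373 22
106 x 0.5471 0.5821 y 0.0244 z 0.2359 max 0.2368 7
barrel pts 94 [0.5541 0.048  0.1064] [0.5737 0.0533 0.199 ]
721 grip top z 0.27952647481006404
grip top centre (564.30712890625, 69.66021728515625) 12.810660362243652
fork/collar z med 0.2356865449127879 collar top 0.24014852806824055
barrel pts 91 [0.5543 0.0476 0.1046] [0.5739 0.0527 0.1999]
```

View pics/w15.png

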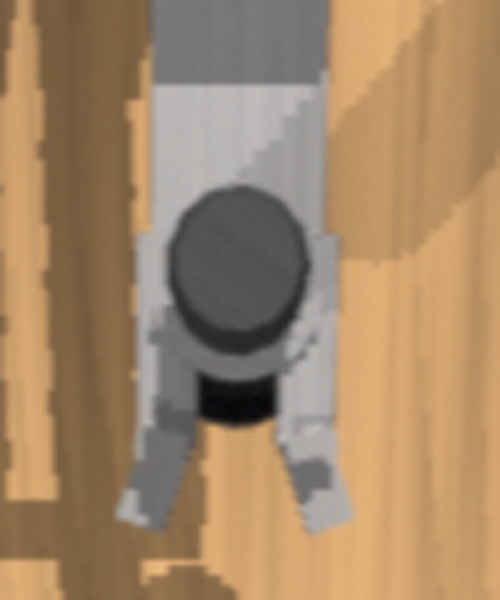

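View pics/t14.png

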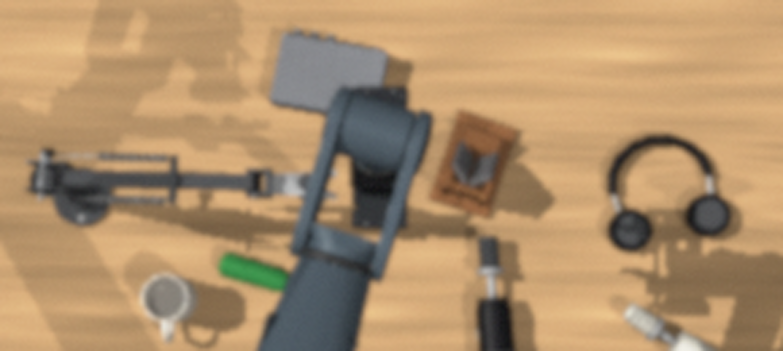

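Run:
```python
from rig import robot
print(robot.get_obs()["time"],robot.hand_in())
```

```text
the job is handed in; nothing more can be done
20.95 None
```

The microphone is hanging upright in the boom's fork and the job is handed in at 20.95 s, well under the 48 s limit.

- **How it was done:** I gripped the mic by its knurled grip, drew it out along its own axis and stood it upright. I then slid its neck into the slot with the collar about 14 mm above the seat. I kept hold while the boom sank about 51 mm, until the vertical force read roughly zero. I let go only then and withdrew straight up.
- **Last checks:** The fork stayed at the same height on release (about 0.2355 m). The mic was still over 0.3 s between two measurements. Its grip is centred across the slot and about on the seat along it, with the collar behind the lips and the hand well clear. The interface, mug and headphones stand where they were in the pictures.
- **One disagreement:** The depth image puts the collar's top and the grip end 1–2 mm lower against the fork than the given dimensions say. This is within the calibration's 2 mm, and the pictures show the collar flat on the prongs.

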